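# Fish the spent filter cartridge out of the water purifier's tank

## Robot

A 7-joint arm with a two-finger parallel gripper is mounted at the origin on the work surface. World frame = base frame: x ahead of the robot, y to its left, z up, the work surface at z = 0. Lengths are in m, angles in rad, forces in N, time in s.
With the tool pointing down it reaches from about 0.4 to 0.85 m from the base axis. Payload 4.5 kg.
Tool frame: the origin (TCP) lies at the very end of the fingers, on their centre line; the grasp point (between the pads) lies 19 mm behind it; z points along the fingers, y is the line along which they close (so a half turn about z gives the same grasp; the last joint's range is limited). The gripper opens to 88 mm and grips with 3 to 60 N. Pads are 18 mm wide; open, the fingers measure 123 mm over their backs; the gripper's body (75 mm by 187 mm) begins 45 mm behind the grasp point.
Start: joints at [1.247, 0.689, -0.195, 1.565, 0.157, 0.902, -0.215], TCP at [0.219, -0.585, 0.239] pointing down, gripper open.
Joint ranges: [-3.01, 3.01], [-0.46, 2.08], [-1.47, 1.51], [0.13, 2.56], [-1, 4.14], [0.04, 2.09], [-2.66, 2.66]. Speed limits (rad/s): [2.57, 2.57, 3.14, 3.14, 3.14, 3.14, 3.14].

## Interface

Orientations are given as a unit quaternion [x, y, z, w].
In Python, from plant import r gives the robot as it stands. The module is installed in compiled form; this text tells all that it offers.
- The arm moves only by the tool step_arm, never from a script. Its argument "increments" is a list of rows, each a list of 2 entries, a list of its own where there are three numbers: the shift along the world's x, y, z in cm, then the turn, a rotation vector about the world's x, y, z in degrees. A call has exactly 10 rows; each row shifts and turns the commanded pose from where the row before left it; what a row does not reach is not made up. A row lasts 1/10 s, in which the tool goes at most 50 mm and 8.59 degrees, less where a joint would pass 70% of its speed; a pose out of reach is approached as far as the arm can. A call is refused whole if a number of a shift passes 5 or a number of a turn 8.59, either way. A call with a gripper value outside its range is refused whole. "fingers" is the opening, from 0 (shut) to 1 (fully open), set as the call begins (left out, the last holds). The fingers move at their own pace and stop on an object; "grip_force" is the grip in N (left out, the last holds). Time passes only in rows, so rows that do not move let the fingers close, or fill a call up. It gives the time, the measured TCP pose, the force, the opening and the grip force at its end, in the units of the state.
- r.get_state(): the state, without advancing time (a new reading comes with each control period).
- r.snapshot(name): name is "side" or "top" or "wrist"; returns (picture, depth): 480x640x3 uint8, red, green, blue; 480x640 float32, m along the optical axis (not along the pixel's ray), 0 where there is no reading.
- r.calibration(name): a dict with "fov_y" (degrees; the focal length in pixels is half the picture's height over the tangent of half this angle, whatever the lens; pixels are square), "cx", "cy" (the principal point, pixels), "R" (3x3) and "t" (3): a world point X has camera coordinates R X + t. Camera axes: x right, y down, z forward; pixel columns grow to the right and rows downward; lengths in m; the calibration is good to about 2 mm. A picture is of the moment at which its call begins: read the wrist's pose just before it. calibration takes no time and is no camera call; for the wrist camera it gives the pose at the moment of the call.
- r.finish_job(): hands the job in; it is judged then, once.
The state is a dict: "clock": time; "q": joint angles; "qd": joint speeds; "joint_torque": joint torques, N m; "tool_pos": TCP position; "eef_rot": TCP orientation; "contact_force": force on the tool from outside, world axes, zero at the start; "moment": the same for the moment, N m; "opening": opening from 0.0 (shut) to 1.0 (fully open); "finger_force": force on a finger pad.
Only numpy, scipy, OpenCV 4.12 (cv2) and the standard library are available. Lean on these libraries where they do the work, as an engineer would, in place of code of your own. Each camera call takes 0.05 s, during which the arm holds its last target. There are 200 camera calls.

## Task

Change-over of the desk water purifier: take the red-handled telescopic hook from its stand, feel for the folded wire handle of the brown spent cartridge down in the clear tank, catch it with the hook and gently draw the cartridge out of its seat. Stand the spent cartridge gently upright in the white tray beside the fresh one, unhook it, and hang the hook tool back in its stand. Touch the spent cartridge with the hook only, do not force anything, and leave everything else as it stands.

Things in the scene. Friction and masses are not known exactly. Their poses are not given: they have to be found in the camera images.
- picker: telescopic hook tool, 90 g, hanging upright in the stand's fork. Origin: centre of the underside of its black flange (30 mm across, 5 mm thick), resting on the fork. Below: tube 9 mm thick to 45 mm below the origin, then a 6 mm rod ending in a hook. The hook's lowest point is 77 to 107 mm below the origin: the rod's setting differs every time, is not measured, and is stiff (60 N)
- picker_grip (a point): grip point on the axis of the tool's red square handle, 42 mm above the tool's origin; handle 20 x 20 mm with sides along the tool's x and y, from 5 to 65 mm above the origin. The hook at the foot: a toe 4 mm thick that points along the tool's -x, its tip 16 mm from the rod's axis, rising 2.5 mm towards the tip (6.5 mm high in all)
- stand: metal tool stand, fixed. Origin: on the table under the hanging tool's axis. Base 110 x 100 x 10 mm. Level fork on top, upper face 130 mm above the table, prongs 6 mm thick, x -27 to +23 mm, 16 mm apart, open towards -x; red stop lips 3 mm high on the prong ends: lift the tool at least 5 mm, then draw it 60 mm along -x. Post at x +42 to +54 mm, not above the fork
- purifier: white desk water purifier with an open clear tank at its side, fixed. Origin: on the table under the tank's axis. Tank inside: 66 mm along x, 84 mm along y, floor 12 mm and rim 140 mm above the table, walls 3 mm. Pump housing from y -50 to -166 mm, 150 mm high, spout on its -x side. On the tank floor a blue collar 12 mm high with two sprung rubber pads grips the cartridge's foot
- tank_mouth (a point): centre of the tank's mouth, at the height of its rim (140 mm above the table)
- cartridge: brown spent filter cartridge, 44 mm in diameter, 40 mm high, flat teal top, in the collar on the tank floor. Origin: centre of its underside. Two teal lugs on top (y +-17 to +-20 mm, to 54 mm above the origin) carry a wire handle. 85 to 140 g. Friction holds it in its seat: about 6 to 10 N straight up over the first 12 mm frees it; it and its handle bear 18 N
- bail_bar (a point): middle of the cross bar of the spent cartridge's wire handle (steel, 4 mm thick, bar 29 mm long along the cartridge's y). With the handle folded it lies towards the cartridge's -x, 20 mm from the cartridge's axis and 48 mm above its underside, so 6 mm of air between wire and top; the opening between handle wires is 25 mm wide. It lifts easily when the hook's sloping toe is slid under it
- bail (a joint): angle of that wire handle about a line along the cartridge's y, 48 mm above its underside: 0 folded flat to -x, 1.57 upright, stop at 1.75. It turns freely and stays where it is left. rad
- tray: white open tray 130 mm (x) x 190 mm (y), 18 mm high, walls and floor 4 mm, fixed. Origin: centre of its underside. The fresh cartridge stands in its +y half, the -y half is free (a good spot: x 0, y -45 mm)
- fresh: fresh filter cartridge, same shape as the spent one but white, standing in the tray, loose. Origin: centre of its underside
- tank_lid: blue tank lid 74 x 92 x 16 mm lying on the table, loose. Origin: centre of its underside
- jug: clear measuring jug, 92 mm across, 125 mm high, handle at +y, loose. Origin: centre of its underside
- funnel: teal funnel standing rim down, 100 mm across, 95 mm high, loose. Origin: centre of its rim on the table
- sample_a: white sample bottle, 42 mm across, 106 mm high, loose. Origin: centre of its underside
- sample_b: white sample bottle, 42 mm across, 106 mm high, loose. Origin: centre of its underside
- squeeze: clear squeeze bottle with a green nozzle, 64 mm across, 225 mm high, loose. Origin: centre of its underside
Things that resemble listed ones, but are neither listed nor needed, are in the scene too. What is shaped like the stand but orange, pink or yellow is not meant.

How it is judged:
By the outcome, as a careful person would: the job done as asked, in the order asked, and still so for the second after the job is handed in, with the robot touching nothing.
It also fails if it takes over 72 s, if anything falls off the work surface, if the arm or the gripper's body presses on something with over 40 N, if the wrist force passes 120 N, or if a joint passes its speed limit or range.

## Working session

There is one attempt and no reset: what is moved stays moved. The work goes in short steps, Python scripts to look and compute and a tool call to move; the robot and the scene stay as the last step left them, time stands still between calls to the robot, and variables do not carry over. Pictures are saved under pics/ and viewed, at most 10 in all, crops included, and the job is handed in when it is done.

Besides the shell and the picture viewer there is one more tool, called after "Emit:" as name(argument=value, ...), one argument or row to a line, values as JSON. step_arm: Moves the arm, as the interface text tells. Its arguments: {"type":"object","properties":{"increments":{"type":"array","items":{"type":"array"}},"fingers":{"type":"number"},"grip_force":{"type":"number"}},"required":["increments"]}

```bash
mkdir -p pics; cat > h.py <<'E'
import numpy as np, cv2
from plant import r
def cal(n):
    c=r.calibration(n); f=240/np.tan(np.radians(c["fov_y"])/2)
    return f,c["cx"],c["cy"],np.array(c["R"]),np.array(c["t"])
def pts(n,d,c=None):
    f,cx,cy,R,t=c or cal(n); v,u=np.mgrid[:480,:640]
    P=np.stack([(u-cx)/f*d,(v-cy)/f*d,d],-1)
    return (P-t)@R
def ray(n,u,v,c=None):
    f,cx,cy,R,t=c or cal(n); return -R.T@t, R.T@np.array([(u-cx)/f,(v-cy)/f,1])
def onz(n,u,v,z,c=None):
    o,d=ray(n,u,v,c); return o+d*(z-o[2])/d[2]
def tri(a,b):
    (o1,d1),(o2,d2)=a,b
    s=np.linalg.lstsq(np.stack([d1,-d2],1),o2-o1,rcond=None)[0]
    p,q=o1+d1*s[0],o2+d2*s[1]; return (p+q)/2,np.linalg.norm(p-q)
def snap(n,name):
    c=cal(n); im,d=r.snapshot(n); cv2.imwrite(f"pics/{name}.png",im[:,:,::-1]); np.savez(f"pics/{name}.npz",im=im,d=d,f=c[0],cx=c[1],cy=c[2],R=c[3],t=c[4]); return im,d,c
def load(name):
    z=np.load(f"pics/{name}.npz"); return z["im"],z["d"],(float(z["f"]),float(z["cx"]),float(z["cy"]),z["R"],z["t"])
E
python3 - <<'E'
from h import *
for n in("side","top"):
    im,d,c=snap(n,n+"0"); print(n,c,-c[3].T@c[4])
print(r.get_state())
E
```

```text
side (np.float64(620.0892869334382), 323.00052488005815, 240.98630639122788, array([[-0.83587367, -0.54871121,  0.01520578],
       [-0.3042651 ,  0.44008725, -0.84483487],
       [ 0.45687849, -0.71080182, -0.53481101]]), array([0.40302611, 0.27223276, 1.17674064])) [-0.11791765  0.93776817  0.85319726]
top (np.float64(489.0926245474285), 321.63812802859786, 239.58658837243064, array([[ 0.01992803, -0.99979706,  0.00295316],
       [-0.99762861, -0.02007926, -0.06583303],
       [ 0.06587896, -0.00163424, -0.99782628]]), array([-0.08504924,  0.52064224,  1.19922272])) [ 0.44209891 -0.07261805  1.23114256]
{'clock': 0.1, 'q': array([ 1.2467778 ,  0.68991838, -0.19450704,  1.56616723,  0.1572886 ,
        0.90248421, -0.21509272]), 'qd': array([ 1.41450361e-04, -2.10120272e-03, -2.12783499e-03, -2.68741094e-03,
        6.70163452e-06,  1.88690521e-04,  6.11819147e-04]), 'joint_torque': array([-4.24235623e-03, -5.28502679e+01, -1.27166301e+00, -1.53838313e+01,
       -5.24971692e-02,  2.00704671e-03,  2.93520122e-05]), 'tool_pos': array([ 0.21866786, -0.58493553,  0.23799789]), 'eef_rot': array([ 9.84032954e-01,  1.77984587e-01, -1.94339218e-04, -7.70466352e-04]), 'contact_force': array([-0.09273986, -0.41209595, -0.04280148]), 'moment': array([-0.04691346, -0.00586192, -0.02338958]), 'finger_force': 0.0, 'opening': 1.002572258483855}
```

View pics/side0.png

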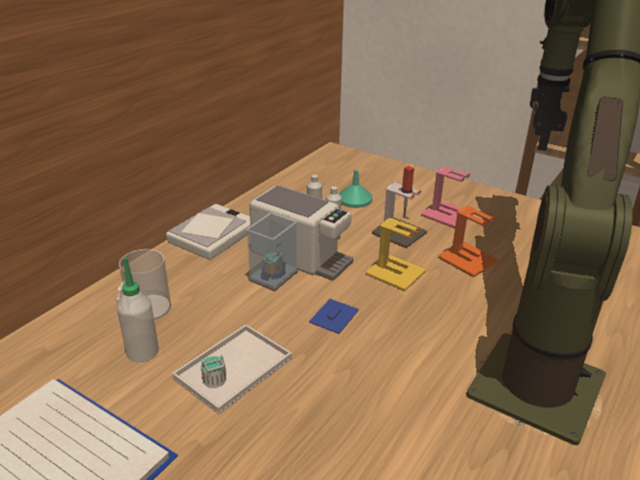

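View pics/top0.png

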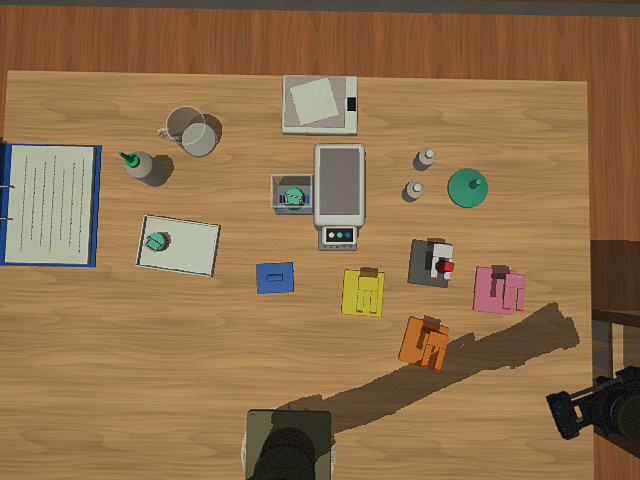

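Side view: stand with the red-handled tool at (405,200), tank with the spent cartridge at (272,255), tray at (232,365) with the fresh one at (213,370). Top view: tool at (447,267) on the grey stand, tank at (292,195), tray (178,246). The stand-like things are grey (432,262), yellow (363,293), orange (425,343) and pink (498,290); the grey one fits because it is metal and holds the red-handled tool. I'll confirm this with an enlarged crop.

```bash
cat > a.py <<'E'
from h import *
im,d,c=load("top0"); P=pts("top",d,c); hs=cv2.cvtColor(im,cv2.COLOR_RGB2HSV)
A=cv2.resize(im[225:305,395:475],(400,400),interpolation=cv2.INTER_CUBIC); B=cv2.resize(im[155:235,260:340],(400,400),interpolation=cv2.INTER_CUBIC)
s=load("side0")[0]; C=cv2.resize(s[150:250,355:455],(400,400)); 
cv2.imwrite("pics/crop1.png",np.hstack([A,B])[:,:,::-1])
def rep(n,m):
    m=m.astype(np.uint8); k,l,st,ce=cv2.connectedComponentsWithStats(m)
    for i in range(1,k):
        if st[i,4]<30: continue
        q=P[l==i]; q=q[np.isfinite(q).all(1)]
        rc=cv2.minAreaRect(q[:,:2].astype(np.float32)); print(n,st[i],"zmed %.3f zmax %.3f"%(np.median(q[:,2]),np.percentile(q[:,2],98)),"rect",np.round(rc[0],4),np.round(rc[1],3),round(rc[2],1))
H,S,V=hs[...,0],hs[...,1],hs[...,2]
rep("red",((H<6)|(H>174))&(S>150)&(V>80))
rep("teal",(H>75)&(H<92)&(S>90)&(V>60))
rep("blue",(H>105)&(H<125)&(S>120))
z=P[...,2]
rep("tall",(z>.1)&(d>0)&(im[...,0]>0)&(P[...,1]>-.5))
rep("fork",(z>.122)&(z<.14)&(P[...,1]>-.5)&(P[...,1]<-.2))
m=np.zeros((480,640),bool); m[225:305,395:475]=1
rep("base",m&(z<.02)&(z>.004)&(S<60))
m[:]=0; m[200:290,125:230]=1
rep("tray",m&(S<40)&(V>90))
E
python3 a.py
```

```text
red [440 261  14  11  83] zmed 0.196 zmax 0.200 rect [ 0.4564 -0.2131] [0.021 0.282] 1.5
teal [ 448  169   40   39 1194] zmed 0.028 zmax 0.094 rect [ 0.5475 -0.2897] [0.097 0.473] 37.5
teal [285 188  17  14 110] zmed 0.053 zmax 0.068 rect [ 0.6306 -0.0042] [0.04  0.029] 80.4
teal [288 196  10   8  63] zmed 0.053 zmax 0.058 rect [ 0.6148 -0.0017] [0.024 0.015] 76.7
teal [146 233  18  17 129] zmed 0.045 zmax 0.057 rect [0.5126 0.3255] [0.042 0.029] 40.8
teal [147 240  11  10  63] zmed 0.045 zmax 0.051 rect [0.4995 0.3366] [0.026 0.015] 62.2
blue [   0  144  101  123 1621] zmed 0.004 zmax 0.010 rect [0.5981 0.336 ] [0.818 0.31 ] 89.9
blue [  0 187   9  31 242] zmed 0.003 zmax 0.008 rect [0.5428 0.3344] [0.835 0.078] 81.4
blue [ 256  263   38   30 1056] zmed 0.007 zmax 0.019 rect [0.4278 0.0064] [0.073 0.16 ] 3.8
tall [158 106  50  42 496] zmed 0.117 zmax 0.128 rect [0.7758 0.2485] [0.102 0.091] 55.8
tall [ 314  143   51  103 4908] zmed 0.149 zmax 0.154 rect [ 0.6194 -0.1117] [0.233 0.114] 1.1
tall [118 151  38  29 703] zmed 0.135 zmax 0.217 rect [0.6788 0.3457] [0.055 0.062] 63.0
tall [
[... 668 characters left out ...]
zmax 0.350 rect [ 0.2028 -0.4938] [0.012 0.041] 89.9
tall [ 247  439   68   41 2048] zmed 0.204 zmax 0.322 rect [ 0.0399 -0.0052] [0.133 0.078] 85.4
fork [430 243  23  38 516] zmed 0.132 zmax 0.138 rect [ 0.4712 -0.3448] [0.045 0.081] 83.5
fork [502 273  10  37 239] zmed 0.132 zmax 0.136 rect [ 0.4081 -0.4922] [0.016 0.081] 85.2
fork [421 331  28  41 589] zmed 0.132 zmax 0.136 rect [ 0.2732 -0.3298] [0.045 0.081] 74.5
base [ 408  240   40   48 1052] zmed 0.011 zmax 0.016 rect [ 0.469  -0.3446] [0.099 0.108] 84.0
tray [ 140  215   79   62 3204] zmed 0.004 zmax 0.020 rect [0.4836 0.151 ] [0.454 0.128] 82.8
tray [140 218   5  22  30] zmed 0.018 zmax 0.022 rect [0.5409 0.3732] [0.004 0.053] 83.4
```

View pics/crop1.png

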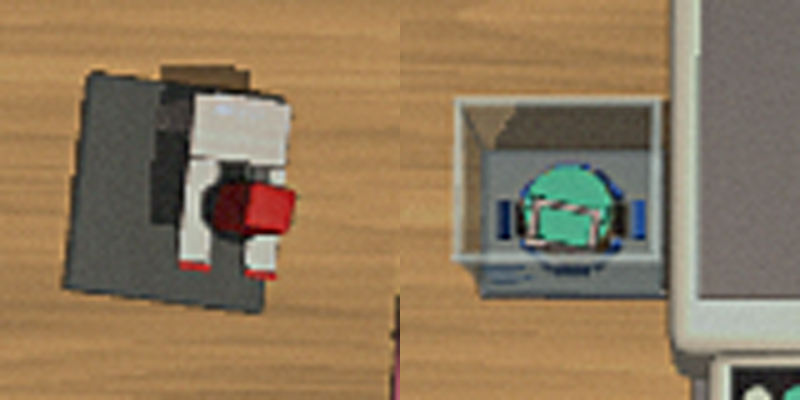

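The crop shows the grey fork with red lips and the red handle at crop (265,210), opening towards world -x with yaw about -6°. In the tank, the wire bar lies at crop (565,245), also on the -x side, with yaw about -8°. I'll move over the stand and look from the wrist camera.

Emit:
step_arm(
  increments=[
    [[2.0,2.4,1.2],[0,0,-2.65]],
    [[2.0,2.4,1.2],[0,0,-2.65]],
    [[2.0,2.4,1.2],[0,0,-2.65]],
    [[2.0,2.4,1.2],[0,0,-2.65]],
    [[2.0,2.4,1.2],[0,0,-2.65]],
    [[2.0,2.4,1.2],[0,0,-2.65]],
    [[2.0,2.4,1.2],[0,0,-2.65]],
    [[2.0,2.4,1.2],[0,0,-2.65]],
    [[2.0,2.4,1.2],[0,0,-2.65]],
    [[2.0,2.4,1.2],[0,0,-2.65]],
  ],
  fingers=1,
)

```text
clock: 1.1
tool_pos: [0.4194, -0.3441, 0.3589]
eef_rot: [0.999, -0.053, -0.0, -0.0]
contact_force: [-0.1, -0.1, 0.0]
opening: 1.003
finger_force: 0.0
```

```bash
python3 - <<'E'
from h import *
s=r.get_state(); print(s["tool_pos"],s["eef_rot"],s["q"])
im,d,c=snap("wrist","w1"); print(-c[3].T@c[4], c[3])
E
```

```text
[ 0.41935508 -0.3441484   0.35889829] [ 9.98583141e-01 -5.32120399e-02 -3.85705838e-04 -2.01561017e-04] [ 0.64973854  0.44334208 -0.0747547   1.64445931  0.03686245  1.05603514
 -1.11326544]
[ 0.49461177 -0.35265063  0.50520315] [[-1.06476174e-01 -9.94315147e-01 -4.61962197e-04]
 [-9.51987945e-01  1.01809432e-01  2.88710568e-01]
 [-2.87022258e-01  3.11805790e-02 -9.57416312e-01]]
```

View pics/w1.png

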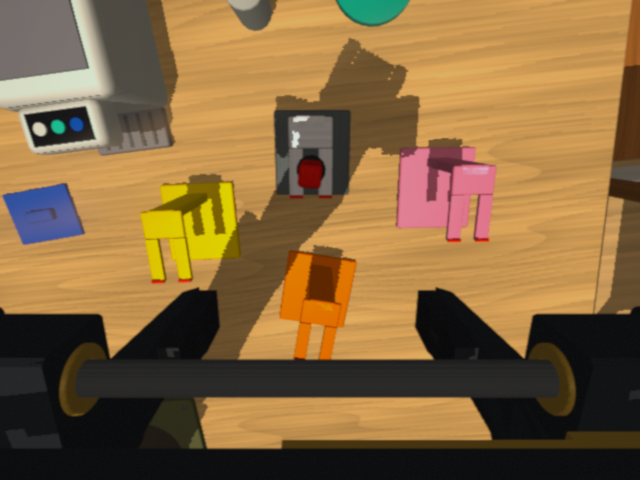

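The wrist view shows the red handle at (310,173) centred between the grey prongs, whose red lips are at (297,196) and (325,196). Next I measure it.

```bash
cat > b.py <<'E'
from h import *
def red(n):
    im,d,c=load(n); hs=cv2.cvtColor(im,cv2.COLOR_RGB2HSV); H,S,V=cv2.split(hs)
    P=pts(None,d,c); m=((H<6)|(H>174))&(S>150)&(V>60)&(d>0)
    return im,d,c,P,m
for n in("w1","top0","side0"):
    im,d,c,P,m=red(n); m=m&(np.abs(P[...,0]-.457)<.06)&(np.abs(P[...,1]+.343)<.06)
    top=m&(P[...,2]>.19); q=P[top]
    print(n,m.sum(),top.sum(),"zp95",np.percentile(P[m][:,2],[50,95,99]))
    rc=cv2.minAreaRect(q[:,:2].astype(np.float32)); print(" top rect",rc, "mean",q.mean(0))
    v,u=np.nonzero(top); print(" px",u.mean(),v.mean(), "on z=.195:",onz(None,u.mean(),v.mean(),.195,c))
    lips=m&(P[...,2]<.14)&(P[...,2]>.12); k,l,st,ce=cv2.connectedComponentsWithStats(lips.astype(np.uint8))
    for i in range(1,k):
        if st[i,4]>5: print("  lip",ce[i],P[l==i].mean(0),onz(None,*ce[i],.132,c))
    f=(P[...,2]>.124)&(P[...,2]<.14)&(np.abs(P[...,0]-.47)<.06)&(np.abs(P[...,1]+.343)<.03)
    print(" fork",cv2.minAreaRect(P[f][:,:2].astype(np.float32)))
a,b=[],[]
def px(n):
    im,d,c,P,m=red(n); t=m&(P[...,2]>.19)&(np.abs(P[...,0]-.457)<.06)&(np.abs(P[...,1]+.343)<.06); v,u=np.nonzero(t); return ray(None,u.mean(),v.mean(),c)
print("tri w1-side",tri(px("w1"),px("side0")),"w1-top",tri(px("w1"),px("top0")))
E
python3 b.py
```

```text
w1 654 525 zp95 [0.19489514 0.19653852 0.19743094]
 top rect ((0.4595058858394623, -0.34173744916915894), (0.019596418365836143, 0.02463880553841591), 76.99964141845703) mean [ 0.46194314 -0.34261219  0.19776499]
 px 309.26666666666665 177.50666666666666 on z=.195: [ 0.46040388 -0.34229513  0.195     ]
  lip [296.         196.45833333] [ 0.43582944 -0.32443991  0.13353889] [ 0.43558604 -0.32432255  0.132     ]
  lip [325.         196.45833333] [ 0.43264168 -0.3542161   0.13353412] [ 0.43238637 -0.35422388  0.132     ]
 fork ((0.4725363850593567, -0.3426847457885742), (0.043787986040115356, 0.08066323399543762), 84.16275787353516)
top0 140 80 zp95 [0.19384625 0.19849065 0.19916683]
 top rect ((0.45945537090301514, -0.3436408042907715), (0.01910991407930851, 0.018613291904330254), 79.32539367675781) mean [ 0.45938026 -0.34339203  0.19610521]
 px 448.3625 266.225 on z=.195: [ 0.45939806 -0.34368026  0.195     ]
  lip [433.   277.75] [ 0.43397088 -0.32524028  0.13430861] [ 0.4339536  -0.32577032  0.132     ]
  lip [446.5 279.5] [ 0.43067194 -0.35535455  0.13477415] [ 0.43064407 -0.35606874  0.132     ]
 fork ((0.47115883231163025, -0.3447725772857666), (0.04507581517100334, 0.08111745119094849), 83.541015625)
side0 195 33 zp95 [0.16936124 0.19552839 0.19733684]
 top rect ((0.4546581506729126, -0.33651289343833923), (0.017029091715812683, 0.018683653324842453), 80.2701644897461) mean [ 0.45504441 -0.33554301  0.19426176]
 px 408.6060606060606 168.33333333333334 on z=.195: [ 0.45439601 -0.33410697  0.195     ]
 fork ((0.4671401381492615, -0.3417825996875763), (0.0510491207242012, 0.08260064572095871), 83.10984802246094)
tri w1-side (array([ 0.4591199 , -0.34252031,  0.19037669]), np.float64(0.0017182787945019412)) w1-top (array([ 0.4600227 , -0.34267138,  0.19768878]), np.float64(0.0014658204879874448))
```

Emit:
step_arm(
  increments=[
    [[1.0,0.05,-1.0],[0,0,-0.8]],
    [[1.0,0.05,-2.0],[0,0,-0.8]],
    [[1.0,0.05,-2.5],[0,0,-0.8]],
    [[1.05,0,-2.5],[0,0,-0.6]],
    [[0,0,-3],[0,0,0]],
    [[0,0,-3],[0,0,0]],
    [[0,0,-3],[0,0,0]],
    [[0,0,-2],[0,0,0]],
    [[0,0,-1.2],[0,0,0]],
    [[0,0,-0.4],[0,0,0]],
  ],
  fingers=1,
)

```text
clock: 2.15
tool_pos: [0.458, -0.3441, 0.1508]
eef_rot: [0.997, -0.079, -0.002, -0.001]
contact_force: [0.2, -0.8, 0.6]
opening: 0.999
finger_force: 0.0
```

Emit:
step_arm(
  increments=[
    [[0,0,0],[0,0,0]],
    [[0,0,0],[0,0,0]],
    [[0,0,0],[0,0,0]],
    [[0,0,0],[0,0,0]],
    [[0,0,0],[0,0,0]],
    [[0,0,0],[0,0,0]],
    [[0,0,0],[0,0,0]],
    [[0,0,0],[0,0,0]],
    [[0,0,0],[0,0,0]],
    [[0,0,0],[0,0,0]],
  ],
  fingers=0,
  grip_force=35,
)

```text
clock: 3.15
tool_pos: [0.4593, -0.3438, 0.1527]
eef_rot: [0.997, -0.078, -0.0, -0.0]
contact_force: [0.0, 0.4, 0.7]
opening: 0.228
finger_force: 35.0
```

Emit:
step_arm(
  increments=[
    [[0,0,0.3],[0,0,0]],
    [[0,0,0.4],[0,0,0]],
    [[0,0,0.3],[0,0,0]],
    [[-0.8,0.08,0],[0,0,0]],
    [[-1.2,0.13,0],[0,0,0]],
    [[-1.2,0.13,0],[0,0,0]],
    [[-1.2,0.13,0],[0,0,0]],
    [[-1.2,0.13,0],[0,0,0]],
    [[-1.2,0.13,0],[0,0,0]],
    [[-0.5,0.05,0],[0,0,0]],
  ],
)

```text
clock: 4.15
tool_pos: [0.3845, -0.336, 0.1627]
eef_rot: [0.997, -0.079, -0.001, -0.0]
contact_force: [-0.5, 0.3, -1.2]
opening: 0.222
finger_force: 35.0
```

Emit:
step_arm(
  increments=[
    [[0,0,1],[0,0,0]],
    [[0,0,2.5],[0,0,0]],
    [[0,0,4],[0,0,0]],
    [[0,0,4],[0,0,0]],
    [[0,0,4],[0,0,0]],
    [[1,2,1.5],[0,0,0]],
    [[1,3,0],[0,0,0]],
    [[1,3,0],[0,0,0]],
    [[1,3,0],[0,0,0]],
    [[1,3,0],[0,0,0]],
  ],
)

```text
clock: 5.15
tool_pos: [0.4373, -0.1947, 0.3337]
eef_rot: [0.997, -0.078, 0.001, 0.0]
contact_force: [0.9, 0.1, -0.6]
opening: 0.227
finger_force: 35.0
```

```bash
python3 - <<'E'
from h import *
s=r.get_state(); print(s["tool_pos"],s["eef_rot"],s["contact_force"],s["moment"])
im,d,c=snap("wrist","w2")
im2,d2,c2=snap("side","side1")
cv2.imwrite("pics/w2s.png",np.hstack([cv2.resize(im,(400,300)),cv2.resize(im2[20:320,240:640],(400,300))])[:,:,::-1])
E
```

```text
[ 0.43733576 -0.19468125  0.33373614] [ 9.96942135e-01 -7.81374962e-02  9.44616061e-04  1.40497292e-04] [ 0.86479446  0.1293065  -0.62891004] [ 0.0136732   0.00546808 -0.01014199]
```

View pics/w2s.png

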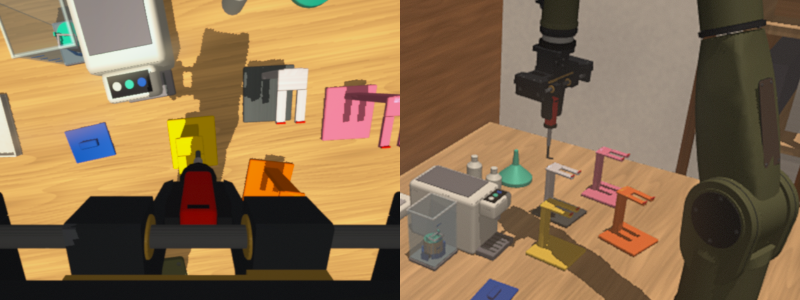

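Tool is gripped with the toe free of the stand; the hook tip shows at (548,158) in the side half. I'm moving near the tank now to see the handle from the wrist.

Emit:
step_arm(
  increments=[
    [[1.0,1.5,0.1],[0,0,0]],
    [[1.3,2,0.1],[0,0,0]],
    [[1.3,2,0.1],[0,0,0]],
    [[1.3,2,0.1],[0,0,0]],
    [[1.3,2,0.1],[0,0,0]],
    [[1.3,2,0.1],[0,0,0]],
    [[1.3,2,0.1],[0,0,0]],
    [[1.3,2,0.1],[0,0,0]],
    [[1.3,2,0.1],[0,0,0]],
    [[0.9,2,0.1],[0,0,0]],
  ],
)

```text
clock: 6.25
tool_pos: [0.5606, -0.0007, 0.3434]
eef_rot: [0.997, -0.079, 0.001, 0.0]
contact_force: [-0.2, -0.2, -1.5]
opening: 0.225
finger_force: 35.0
```

```bash
python3 - <<'E'
from h import *
s=r.get_state(); print(s["tool_pos"],s["eef_rot"],s["contact_force"])
im,d,c=snap("wrist","w3"); P=pts(None,d,c)
snap("side","side2")
hs=cv2.cvtColor(im,cv2.COLOR_RGB2HSV); H,S,V=cv2.split(hs)
m=(H>75)&(H<92)&(S>80)&(V>50)&(np.abs(P[...,0]-.62)<.05)&(np.abs(P[...,1])<.05)
v,u=np.nonzero(m); print("teal px",u.min(),u.max(),v.min(),v.max(),np.percentile(P[m][:,2],[5,50,95]))
# side: hook tip in side1 - dark pixels near column of axis
u0,u1,v0,v1=u.min()-25,u.max()+25,v.min()-25,v.max()+25
k=6
cr=im[max(v0,0):v1,u0:u1]; print(u0,max(v0,0),cr.shape)
A=cv2.resize(cr,None,fx=400/cr.shape[1],fy=400/cr.shape[1],interpolation=cv2.INTER_CUBIC)[:400]; A=np.pad(A,((0,400-A.shape[0]),(0,0),(0,0)))
s1=load("side1")[0][120:200,345:425]; B=cv2.resize(s1,(400,400),interpolation=cv2.INTER_CUBIC)
cv2.imwrite("pics/c3.png",np.hstack([A,B])[:,:,::-1])
E
```

```text
[ 0.56055754 -0.00067719  0.34343275] [ 9.96909191e-01 -7.85591410e-02  7.25378829e-04  1.97994298e-05] [-0.151191   -0.16976639 -1.54585555]
teal px 61 639 56 283 [0.0514323  0.05305884 0.05534196]
36 31 (277, 604, 3)
```

View pics/c3.png

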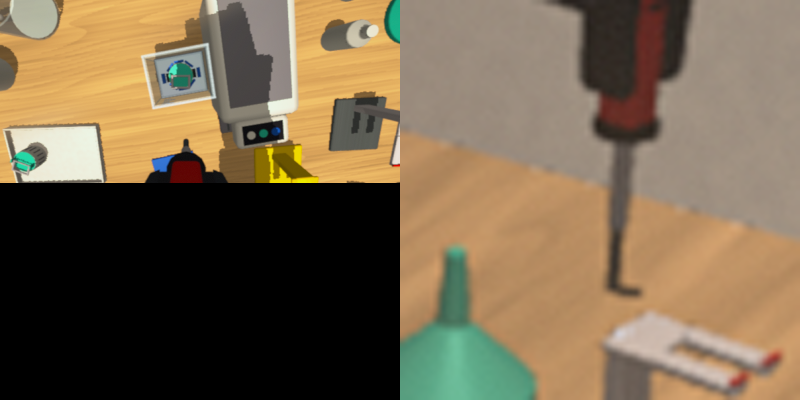

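Wrist crop: the tank with the cartridge is at full-frame (272+36, 112+31), with the handle bar on the lower side. In the side crop the hook's foot is at crop (613,292), i.e. (387.6,178.4), with the toe pointing -x. I'll take a tighter look and work out the numbers.

```bash
python3 - <<'E'
from h import *
T=np.array([0.4373,-0.1947,0.3337]); c=load("side1")[2]
o,dv=ray(None,387.4,178.3,c)
p,g=tri((o,dv),(T,np.array([0,0,1.]))); print("hook low",p,"gap",g,"below TCP",T[2]-p[2],"below origin",T[2]+.019-.042-p[2])
im,d,c=load("w3"); P=pts(None,d,c); hs=cv2.cvtColor(im,cv2.COLOR_RGB2HSV); H,S,V=cv2.split(hs)
w=np.zeros_like(d,bool); w[105:185,265:350]=1
m=(H>75)&(H<95)&(S>80)&w
print(P[m][:,2].min(),np.percentile(P[m][:,2],[5,50,95]), "f",c[0])
# cap outline, ellipse
v,u=np.nonzero(m); print("teal",u.min(),u.max(),v.min(),v.max()); hull=cv2.convexHull(np.stack([u,v],1)); e=cv2.minEnclosingCircle(hull); print(e, onz(None,*e[0],.055,c))
rim=w&0; b=(P[...,2]>.135)&(P[...,2]<.146)&(np.abs(P[...,0]-.62)<.07)&(P[...,1]>-.046)&(P[...,1]<.08)&(d>0)
print("rim",b.sum(),cv2.minAreaRect(P[b][:,:2].astype(np.float32)))
A=cv2.resize(im[105:185,262:352],(720,640)[:2] if 0 else (675,600),interpolation=cv2.INTER_CUBIC); cv2.imwrite("pics/c4.png",A[:,:,::-1])
E
```

```text
hook low [ 0.43875213 -0.19398343  0.2296344 ] gap 0.0032386230269065 below TCP 0.10406560436644158 below origin 0.08106560436644161
0.015104907702452977 [0.05142414 0.0530407  0.05492372] f 361.7588710036657
teal 290 327 126 161
((308.5, 144.5), 19.039531707763672) [ 0.62630055 -0.00150806  0.055     ]
rim 1844 ((0.6257460117340088, -0.00016637146472930908), (0.07587868720293045, 0.09244082123041153), 0.6976274847984314)
```

View pics/c4.png

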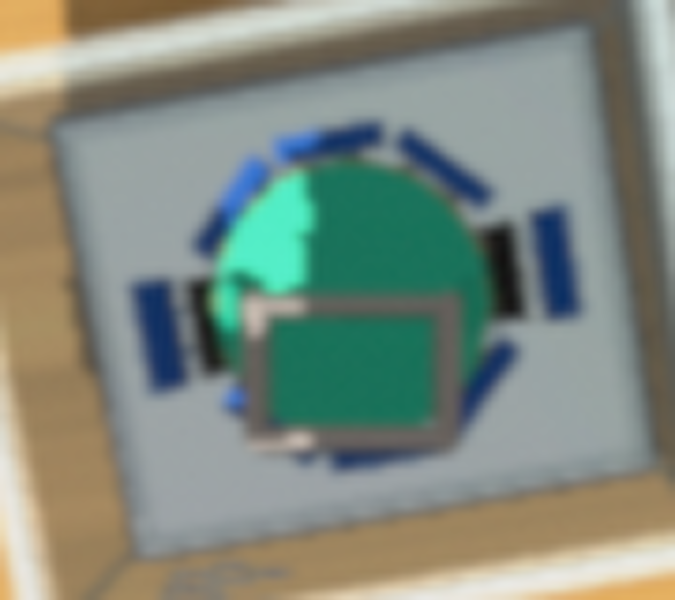

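The handle is a closed frame: bar at crop (353,438), pivot wire at (353,304), in line with the gripper yaw. The opening is only about 16 mm along x and the toe plus rod needs 19 mm. So I'll lower the hook with the toe turned along y, then swing the toe under the bar. First I refine the axis offset and the hook depth.

```bash
python3 - <<'E'
from h import *
def proj(X,c):
    f,cx,cy,R,t=c; p=R@X+t; return np.array([f*p[0]/p[2]+cx,f*p[1]/p[2]+cy])
for n,T in(("side1",np.array([0.4373,-0.1947,0.3337])),("side2",np.array([.5606,-.0007,.3434]))):
    im,d,c=load(n); g=im.astype(float).sum(2)
    for h in (.045,.06,.075,.09,.1,.102,.104,.106,.108,.11,.115):
        u,v=proj(T-[0,0,h],c); r0=g[int(round(v)),int(u)-12:int(u)+13]; bg=np.median(r0); w=np.clip(bg-r0-60,0,None)
        uc=(w*np.arange(int(u)-12,int(u)+13)).sum()/max(w.sum(),1)
        print(n,h,"axis u %.1f v %.1f"%(u,v),"dark u %.1f w %.0f n %d"%(uc,w.sum(),(w>0).sum()))
    print("mm/px",1000*np.linalg.norm((c[3]@(T-[0,0,.1])+c[4]))/c[0])
im,d,c=load("w3")
for n,(u,v) in dict(bar=(353,438),piv=(353,304),barL=(262,438),barR=(445,438),pL=(255,304),pR=(452,304)).items(): print(n,onz(None,u/7.5+262-.4,v/7.5+105-.4,.060,c))
print("cap",onz(None,352/7.5+262-.4,300/7.5+105-.4,.052,c)); s=r.get_state(); print(s["q"])
E
```

```text
side1 0.045 axis u 390.8 v 154.2 dark u 388.8 w 401 n 5
side1 0.06 axis u 390.3 v 160.5 dark u 388.4 w 399 n 4
side1 0.075 axis u 389.8 v 166.6 dark u 387.9 w 416 n 3
side1 0.09 axis u 389.3 v 172.7 dark u 387.4 w 408 n 4
side1 0.1 axis u 389.0 v 176.8 dark u 388.0 w 619 n 7
side1 0.102 axis u 388.9 v 177.6 dark u 389.9 w 724 n 6
side1 0.104 axis u 388.8 v 178.4 dark u 389.9 w 724 n 6
side1 0.106 axis u 388.8 v 179.2 dark u 391.0 w 43 n 3
side1 0.108 axis u 388.7 v 180.0 dark u 0.0 w 0 n 0
side1 0.11 axis u 388.7 v 180.8 dark u 0.0 w 0 n 0
side1 0.115 axis u 388.5 v 182.8 dark u 0.0 w 0 n 0
mm/px 2.2660911801694197
side2 0.045 axis u 293.5 v 167.6 dark u 286.5 w 935 n 10
side2 0.06 axis u 293.6 v 174.2 dark u 291.6 w 543 n 6
side2 0.075 axis u 293.6 v 180.7 dark u 291.9 w 466 n 3
side2 0.09 axis u 293.7 v 187.1 dark u 291.5 w 386 n 4
side2 0.1 axis u 293.7 v 191.4 dark u 291.8 w 213 n 3
side2 0.102 axis u 293.8 v 192.2 dark u 293.0 w 242 n 6
side2 0.104 axis u 293.8 v 193.1 dark u 295.7 w 179 n 4
side2 0.106 axis u 293.8 v 193.9 dark u 0.0 w 0 n 0
side2 0.108 axis u 293.8 v 194.7 dark u 0.0 w 0 n 0
side2 0.11 axis u 293.8 v 195.6 dark u 0.0 w 0 n 0
side2 0.115 axis u 293.8 v 197.7 dark u 0.0 w 0 n 0
mm/px 2.110666220176719
bar [0.60588802 0.00156298 0.06      ]
piv [ 0.62567896 -0.00171251  0.06      ]
barL [0.60810089 0.01550012 0.06      ]
barR [ 0.60365084 -0.01252725  0.06      ]
pL [0.62802954 0.01309162 0.06      ]
pR [ 0.6233044  -0.01666762  0.06      ]
cap [ 0.62612326 -0.00144999  0.052     ]
[-0.00700023  0.48523293 -0.12677704  1.61986155  0.06583534  1.03844675
 -1.87513984]
```

```bash
python3 - <<'E'
from h import *
for n,T in(("w3",np.array([.56056,-.00068,.3434])),("w2",np.array([.43734,-.19468,.3337]))):
    im,d,c=load(n); P=pts(None,d,c); f,cx,cy,R,t=c
    def proj(X): p=R@X+t; return (f*p[0]/p[2]+cx).round(1),(f*p[1]/p[2]+cy).round(1)
    print(n,"axis proj @.104",proj(T-[0,0,.104]),"@.06",proj(T-[0,0,.06]),"@.023",proj(T-[0,0,.023]))
    for v in range(236,264,2):
        row=[(u,tuple((1000*(P[v,u]-T)).round(0).astype(int)),int(im[v,u].sum())) for u in range(306,330) if d[v,u]>0 and np.hypot(*(P[v,u]-T)[:2])<.02 and P[v,u,2]>.2]
        if row: print(v,len(row),"u %d-%d"%(row[0][0],row[-1][0]),"mean rel mm",np.mean([x[1] for x in row],0).round(1))
E
```

```text
w3 axis proj @.104 (np.float64(316.5), np.float64(244.0)) @.06 (np.float64(316.4), np.float64(265.0)) @.023 (np.float64(316.3), np.float64(290.0))
240 2 u 316-317 mean rel mm [  5.   -0.5 -97. ]
242 7 u 313-319 mean rel mm [  4.6  -0.3 -93.6]
244 9 u 312-320 mean rel mm [  4.2  -0.2 -89.6]
246 9 u 312-320 mean rel mm [  4.3  -0.2 -85.1]
248 9 u 312-320 mean rel mm [  4.2  -0.3 -80.7]
250 9 u 312-320 mean rel mm [  4.4  -0.4 -75.7]
252 9 u 312-320 mean rel mm [  5.6  -0.7 -68. ]
254 12 u 311-322 mean rel mm [  5.8  -0.9 -63.6]
256 14 u 310-323 mean rel mm [  5.6  -1.1 -60. ]
258 15 u 309-323 mean rel mm [  5.5  -0.7 -56.7]
260 15 u 309-323 mean rel mm [ 11.1  -1.4 -37.2]
262 24 u 306-329 mean rel mm [ 16.2  -3.2 -19.1]
w2 axis proj @.104 (np.float64(316.5), np.float64(244.1)) @.06 (np.float64(316.4), np.float64(265.0)) @.023 (np.float64(316.3), np.float64(290.0))
240 2 u 316-317 mean rel mm [  5.   -0.5 -97.5]
242 7 u 313-319 mean rel mm [  4.7  -0.3 -93.4]
244 9 u 312-320 mean rel mm [  4.4  -0.2 -90. ]
246 9 u 312-320 mean rel mm [  4.6  -0.2 -85.1]
248 9 u 312-320 mean rel mm [  4.4  -0.3 -80.8]
250 9 u 312-320 mean rel mm [  4.6  -0.4 -76. ]
252 9 u 312-320 mean rel mm [  5.6  -0.8 -67.7]
254 11 u 311-321 mean rel mm [  6.1  -0.7 -62.8]
256 13 u 310-322 mean rel mm [  5.8  -0.8 -59.5]
258 15 u 309-323 mean rel mm [  5.6  -0.6 -56.8]
260 15 u 309-323 mean rel mm [ 10.5  -1.5 -39.1]
262 23 u 306-328 mean rel mm [ 16.2  -2.9 -19.1]
```

Emit:
step_arm(
  increments=[
    [[0.6,0.05,0],[0,0,8.5]],
    [[0.6,0.05,0],[0,0,8.5]],
    [[0.6,0.05,0],[0,0,8.5]],
    [[0.6,0.05,0],[0,0,8.5]],
    [[0.6,0.05,0],[0,0,8.5]],
    [[0.6,0.05,0],[0,0,8.5]],
    [[0.6,0.05,0],[0,0,8.5]],
    [[0.6,0.05,0],[0,0,8.5]],
    [[0.5,0.05,0],[0,0,8.5]],
    [[0.35,0.05,0],[0,0,8.5]],
  ],
)

```text
clock: 7.35
tool_pos: [0.616, 0.0017, 0.343]
eef_rot: [0.787, 0.617, -0.0, 0.001]
contact_force: [0.7, -0.3, -0.9]
opening: 0.225
finger_force: 35.0
```

Emit:
step_arm(
  increments=[
    [[0,0,0],[0,0,5]],
    [[0,0,-0.5],[0,0,0]],
    [[0,0,-1.5],[0,0,0]],
    [[0,0,-2],[0,0,0]],
    [[0,0,-2],[0,0,0]],
    [[0,0,-2],[0,0,0]],
    [[0,0,-2],[0,0,0]],
    [[0,0,-2],[0,0,0]],
    [[0,0,-1.5],[0,0,0]],
    [[0,0,-0.5],[0,0,0]],
  ],
)

```text
clock: 8.35
tool_pos: [0.6146, 0.0023, 0.201]
eef_rot: [0.761, 0.648, -0.002, -0.0]
contact_force: [0.4, 0.3, -1.8]
opening: 0.226
finger_force: 35.0
```

```bash
python3 - <<'E'
from h import *
from scipy.spatial.transform import Rotation as Ro
s=r.get_state(); print(s["tool_pos"],Ro.from_quat(s["eef_rot"]).as_matrix().round(3).tolist(),s["contact_force"],s["q"].round(2))
im,d,c=snap("wrist","w5"); snap("side","side3")
f,cx,cy,R,t=c
T=s["tool_pos"]
for n,X in dict(bar=[.6059,.0016,.06],piv=[.6257,-.0017,.06],hook=list(np.array([.6174,.0062,T[2]-.103]))).items():
    p=R@np.array(X)+t; print(n,f*p[0]/p[2]+cx,f*p[1]/p[2]+cy)
cv2.imwrite("pics/c5.png",cv2.resize(im[160:300,240:400],(800,700)[:2] if 0 else (685,600),interpolation=cv2.INTER_CUBIC)[:,:,::-1])
E
```

```text
[0.61458502 0.0023217  0.20098321] [[0.159, 0.987, -0.003], [0.987, -0.159, -0.002], [-0.002, -0.003, -1.0]] [ 0.37230494  0.29577031 -1.80501453] [ 0.19  0.75 -0.48  1.62  0.43  0.87 -0.62]
bar 305.603916468505 231.05428119596277
piv 330.058153521626 231.20185863532453
hook 318.5596845485489 236.06289225107056
```

View pics/c5.png

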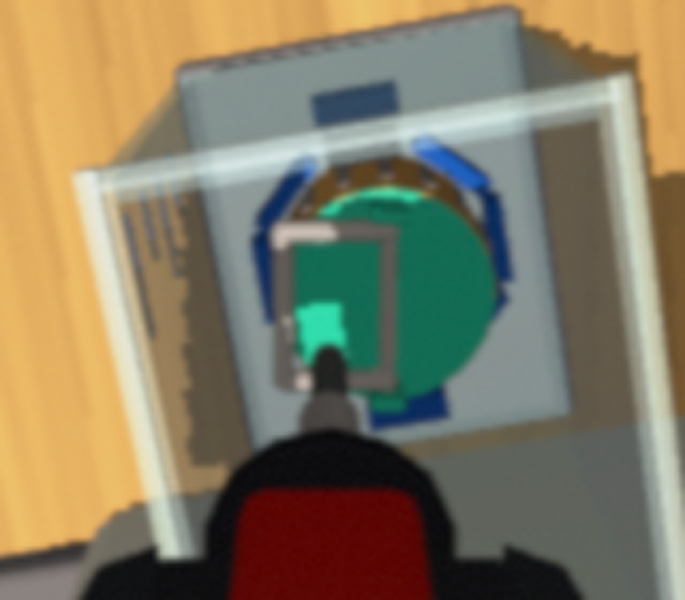

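The wrist crop shows the frame (bar at u≈285, pivot wire at u≈388) with the rod end at (330,348), just inside the opening. Predicted and seen frame agree within 1 px. I'm descending to just over the handle while correcting xy.

Emit:
step_arm(
  increments=[
    [[0,0,0],[0,0,0]],
    [[0.1,0.1,-0.5],[0,0,0]],
    [[0.1,0.1,-0.5],[0,0,0]],
    [[0.05,0,-0.5],[0,0,0]],
    [[0,0,-0.5],[0,0,0]],
    [[0,0,-0.4],[0,0,0]],
    [[0,0,0],[0,0,0]],
    [[0,0,0],[0,0,0]],
    [[0,0,0],[0,0,0]],
    [[0,0,0],[0,0,0]],
  ],
)

```text
clock: 9.45
tool_pos: [0.6186, 0.0059, 0.179]
eef_rot: [0.76, 0.649, 0.0, 0.0]
contact_force: [0.1, -0.1, -1.8]
opening: 0.224
finger_force: 35.0
```

Emit:
step_arm(
  increments=[
    [[-0.15,-0.16,0],[0,0,0]],
    [[0,0,0],[0,0,0]],
    [[0,0,-0.4],[0,0,0]],
    [[0,0,-0.4],[0,0,0]],
    [[0,0,-0.3],[0,0,0]],
    [[0,0,-0.3],[0,0,0]],
    [[0,0,-0.1],[0,0,0]],
    [[0,0,0],[0,0,0]],
    [[0,0,0],[0,0,0]],
    [[0,0,0],[0,0,0]],
  ],
)

```text
clock: 10.45
tool_pos: [0.617, 0.0043, 0.1639]
eef_rot: [0.76, 0.649, 0.0, 0.0]
contact_force: [-0.0, -0.7, -0.8]
opening: 0.218
finger_force: 35.0
```

```bash
python3 - <<'E'
from h import *
s=r.get_state(); print(s["tool_pos"],s["contact_force"],s["moment"])
im,d,c=snap("wrist","w6")
cv2.imwrite("pics/c6.png",cv2.resize(im[190:290,255:375],(720,600),interpolation=cv2.INTER_CUBIC)[:,:,::-1])
E
```

```text
[0.61704945 0.00431577 0.16391113] [-0.03010285 -0.67784779 -0.84351002] [-0.04422948 -0.05659961 -0.01591793]
```

View pics/c6.png

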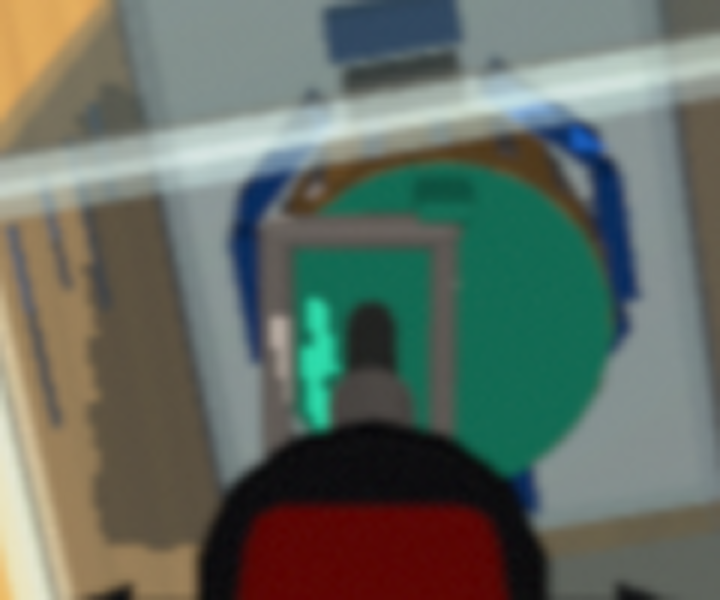

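```bash
python3 - <<'E'
from h import *
im,d,c=load("w6"); P=pts(None,d,c); T=np.array([.61705,.00432,.16391])
ex=np.array([.988,-.156]); ey=np.array([.156,.988]); O=np.array([.6258,-.0017])
def cart(p): q=p[:2]-O; return (1000*np.array([q@ex,q@ey])).round(1)
F=lambda u,v:(255+u/6-.4,190+v/6-.4)
for n,uv,z in(("+y wire",(363,232),.06),("bar",(276,330),.06),("piv",(443,340),.06),("cornerTL",(276,232),.06),("cornerTR",(443,232),.06),("rodend edge",(370,303),.062),("rodend edge hi",(370,303),.066),("cap top edge",(480,160),.052),("cap right",(612,315),.052)):
    print(n,cart(onz(None,*F(*uv),z,c)))
for v in range(238,262,2):
    q=[P[v,u] for u in range(310,325) if d[v,u]>0 and P[v,u,2]>.056 and im[v,u].max()-im[v,u].min()<40]
    if q: q=np.array(q); print(v,len(q),cart(q.mean(0)),q[:,2].mean().round(4))
E
```

```text
+y wire [-9.5 14.6]
bar [-20.1   2.5]
piv [0.1 1.2]
cornerTL [-19.9  14.6]
cornerTR [-0.  14.6]
rodend edge [-8.7  6.4]
rodend edge hi [-8.7  7.6]
cap top edge [ 4.6 21.6]
cap right [21.3  2. ]
240 2 [-8.5  7.6] 0.066
242 7 [-8.9  7.4] 0.07
244 8 [-8.5  7.2] 0.0743
246 8 [-8.5  7.3] 0.0791
248 8 [-8.5  7.4] 0.084
250 8 [-8.5  7.4] 0.0882
252 9 [-8.8  8.6] 0.0962
254 11 [-8.8  8.9] 0.1011
256 12 [-8.5  8.9] 0.1049
258 14 [-8.5  8.6] 0.1076
260 14 [-8.4 14.6] 0.1284
```

Crop: the rod is at (370,340), inside the frame opening (inner 297–430). It sits about 5 mm to +y of centre and wants 6, so I nudge it and feel downward gently.

Emit:
step_arm(
  increments=[
    [[-0.05,0.12,0],[0,0,0]],
    [[0,0,0],[0,0,0]],
    [[0,0,-0.1],[0,0,0]],
    [[0,0,-0.1],[0,0,0]],
    [[0,0,-0.1],[0,0,0]],
    [[0,0,-0.1],[0,0,0]],
    [[0,0,-0.1],[0,0,0]],
    [[0,0,0],[0,0,0]],
    [[0,0,0],[0,0,0]],
    [[0,0,0],[0,0,0]],
  ],
)

```text
clock: 11.5
tool_pos: [0.6165, 0.0055, 0.1588]
eef_rot: [0.76, 0.649, 0.0, 0.0]
contact_force: [0.5, 0.1, -1.0]
opening: 0.221
finger_force: 35.0
```

Emit:
step_arm(
  increments=[
    [[0,0,-0.05],[0,0,0]],
    [[0,0,-0.05],[0,0,0]],
    [[0,0,-0.05],[0,0,0]],
    [[0,0,-0.05],[0,0,0]],
    [[0,0,-0.05],[0,0,0]],
    [[0,0,0],[0,0,0]],
    [[0,0,0],[0,0,0]],
    [[0,0,0],[0,0,0]],
    [[0,0,0],[0,0,0]],
    [[0,0,0],[0,0,0]],
  ],
)

```text
clock: 12.5
tool_pos: [0.6164, 0.0055, 0.1563]
eef_rot: [0.76, 0.649, 0.0, 0.0]
contact_force: [-0.2, -0.1, -1.5]
opening: 0.223
finger_force: 35.0
```

Emit:
step_arm(
  increments=[
    [[0,0,-0.05],[0,0,0]],
    [[0,0,-0.05],[0,0,0]],
    [[0,0,-0.05],[0,0,0]],
    [[0,0,0],[0,0,0]],
    [[0,0,-0.05],[0,0,0]],
    [[0,0,0],[0,0,0]],
    [[0,0,0],[0,0,0]],
    [[0,0,0],[0,0,0]],
    [[0,0,0],[0,0,0]],
    [[0,0,0],[0,0,0]],
  ],
)

```text
clock: 13.5
tool_pos: [0.6164, 0.0055, 0.1543]
eef_rot: [0.76, 0.649, 0.0, 0.0]
contact_force: [-0.5, 0.2, -0.2]
opening: 0.224
finger_force: 35.0
```

Emit:
step_arm(
  increments=[
    [[0,0,-0.05],[0,0,0]],
    [[0,0,-0.05],[0,0,0]],
    [[0,0,0],[0,0,0]],
    [[0,0,0],[0,0,0]],
    [[0,0,0],[0,0,0]],
    [[0,0,0],[0,0,0]],
    [[0,0,0],[0,0,0]],
    [[0,0,0],[0,0,0]],
    [[0,0,0],[0,0,0]],
    [[0,0,0],[0,0,0]],
  ],
)

```text
clock: 14.5
tool_pos: [0.6164, 0.0055, 0.1532]
eef_rot: [0.76, 0.649, 0.0, 0.0]
contact_force: [-0.5, -0.3, 0.5]
opening: 0.227
finger_force: 35.0
```

```bash
python3 - <<'E'
from h import *
print(r.get_state()["contact_force"])
F=[]
for i in range(3): r.snapshot("side"); F.append(r.get_state()["contact_force"])
print(np.array(F).round(2), r.get_state()["tool_pos"])
E
```

```text
[-0.52440161 -0.26131691  0.50455275]
[[ 0.59 -0.34 -1.  ]
 [ 0.13  0.51 -1.18]
 [-0.58  0.47 -0.91]] [0.61640573 0.00546439 0.15325246]
```

Emit:
step_arm(
  increments=[
    [[0,0,-0.05],[0,0,0]],
    [[0,0,0],[0,0,0]],
    [[0,0,-0.05],[0,0,0]],
    [[0,0,0],[0,0,0]],
    [[0,0,-0.05],[0,0,0]],
    [[0,0,0],[0,0,0]],
    [[0,0,0],[0,0,0]],
    [[0,0,0],[0,0,0]],
    [[0,0,0],[0,0,0]],
    [[0,0,0],[0,0,0]],
  ],
)

```text
clock: 15.65
tool_pos: [0.6165, 0.0055, 0.1519]
eef_rot: [0.76, 0.649, 0.0, 0.0]
contact_force: [-0.7, -0.3, 0.8]
opening: 0.221
finger_force: 35.0
```

```bash
cat > fz.py <<'E'
from h import *
F=[]
for i in range(3): r.snapshot("side"); F.append(r.get_state()["contact_force"])
print(np.array(F).mean(0).round(2), r.get_state()["tool_pos"],r.get_state()["moment"])
E
python3 fz.py
```

```text
[-0.78  0.06  1.45] [0.61650699 0.00552186 0.15181744] [-0.00038734 -0.01144636 -0.01163587]
```

Light contact felt at TCP z≈0.152 (about 2.4 N), which is the cap. I'm backing off 0.8 mm and swinging the toe under the bar.

Emit:
step_arm(
  increments=[
    [[0,0,0.08],[0,0,0]],
    [[0,-0.02,0],[0,0,-5]],
    [[0,-0.02,0],[0,0,-5]],
    [[-0.01,-0.03,0],[0,0,-5]],
    [[0,-0.03,0],[0,0,-5]],
    [[-0.01,-0.03,0],[0,0,-5]],
    [[0,-0.03,0],[0,0,-5]],
    [[-0.01,-0.03,0],[0,0,-5]],
    [[0,-0.03,0],[0,0,-5]],
    [[-0.01,-0.03,0],[0,0,-5]],
  ],
)

```text
clock: 16.8
tool_pos: [0.6158, 0.003, 0.1523]
eef_rot: [0.952, 0.307, -0.0, -0.0]
contact_force: [-0.2, -0.5, -1.1]
opening: 0.222
finger_force: 35.0
```

Emit:
step_arm(
  increments=[
    [[-0.01,-0.02,0],[0,0,-5]],
    [[0,-0.03,0],[0,0,-5]],
    [[-0.01,-0.02,0],[0,0,-5]],
    [[0,-0.03,0],[0,0,-5]],
    [[-0.01,-0.02,0],[0,0,-5]],
    [[0,-0.03,0],[0,0,-5]],
    [[-0.01,-0.02,0],[0,0,-5]],
    [[0,-0.03,0],[0,0,-5]],
    [[0,-0.03,0],[0,0,-5]],
    [[0,0,0],[0,0,0]],
  ],
)

```text
clock: 17.8
tool_pos: [0.6154, 0.0009, 0.1523]
eef_rot: [0.997, -0.078, -0.0, 0.0]
contact_force: [0.6, 0.0, -0.8]
opening: 0.222
finger_force: 35.0
```

```bash
python3 fz.py; python3 - <<'E'
from h import *
im,d,c=snap("wrist","w7"); P=pts(None,d,c)
f,cx,cy,R,t=c; p=R@np.array([.6158,0,.06])+t; u,v=int(f*p[0]/p[2]+cx),int(f*p[1]/p[2]+cy); print(u,v)
s,_,_=snap("side","side7"); 
A=cv2.resize(im[190:290,260:380],(480,400),interpolation=cv2.INTER_CUBIC); B=cv2.resize(s[215:295,240:304],(320,400),interpolation=cv2.INTER_CUBIC)
cv2.imwrite("pics/c7.png",np.hstack([A,B])[:,:,::-1])
E
```

```text
[-0.12 -0.13 -1.27] [0.61551758 0.00081831 0.15241107] [0.0368181  0.01362519 0.01210181]
317 248
```

View pics/c7.png

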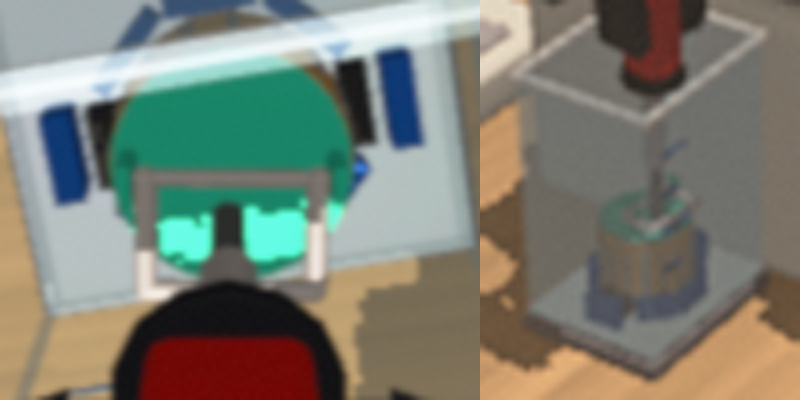

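The wrist half shows the rod at (228,235), centred in the opening (152–310), with the bar at v≈285 on the toe side. The side half shows the hook in the handle, and there is no load. Next I lift along the handle's arc.

Emit:
step_arm(
  increments=[
    [[-0.05,0.01,0.34],[0,0,0]],
    [[0,0,0.34],[0,0,0]],
    [[0.12,-0.02,0.3],[0,0,0]],
    [[0.13,-0.02,0.31],[0,0,0]],
    [[0.22,-0.03,0.24],[0,0,0]],
    [[0.23,-0.04,0.2],[0,0,0]],
    [[0.24,-0.04,0.11],[0,0,0]],
    [[0.24,-0.04,0.09],[0,0,0]],
    [[0.26,-0.04,0.02],[0,0,0]],
    [[0.25,-0.04,0],[0,0,0]],
  ],
)

```text
clock: 19.05
tool_pos: [0.6322, -0.002, 0.172]
eef_rot: [0.997, -0.078, -0.0, 0.0]
contact_force: [0.5, -0.2, -1.6]
opening: 0.222
finger_force: 35.0
```

```bash
cat > chk.py <<'E'
from h import *
import sys
F=[];
for i in range(2): r.snapshot("top"); F.append(r.get_state()["contact_force"])
im,d,c=snap("wrist",sys.argv[1]); s=r.get_state(); F.append(s["contact_force"]); T=s["tool_pos"]; print(s["clock"],T,s["eef_rot"].round(3),np.mean(F,0).round(2),s["moment"].round(2)); P=pts(None,d,c)
hs=cv2.cvtColor(im,cv2.COLOR_RGB2HSV); H,S,V=cv2.split(hs)
near=(d>0)&(np.hypot(P[...,0]-T[0],P[...,1]-T[1])<.05)
m=near&(H>75)&(H<95)&(S>80)&(P[...,2]>.01)
q=P[m]; print("teal n",m.sum(),"z pct",np.percentile(q[:,2],[5,25,50,75,95]).round(4),"xy",np.median(q[:,:2],0).round(4)) if m.sum() else print("no teal")
# wire: grey points above cap, away from rod
if m.sum():
    z0=np.median(q[:,2]); w=near&(S<90)&(P[...,2]>z0+.004)&(P[...,2]<T[2]-.07)
    o=np.array([(T[0]+.0019),T[1]])
    e=P[...,:2]-o; yy=e@np.array([.156,.988]); w&=(np.abs(yy)>.006)&(np.abs(yy)<.02)
    k=P[w]; print("wire n",w.sum()); 
    if w.sum(): print(" z pct",np.percentile(k[:,2],[5,50,95]).round(4),"z rel cap",np.percentile(k[:,2]-z0,[5,50,95]).round(4),"x rel tcp",np.percentile(k[:,0]-T[0],[5,50,95]).round(4))
E
python3 chk.py w8
```

```text
19.2 [ 0.63218582 -0.00197637  0.17192023] [ 0.997 -0.078  0.     0.   ] [-0.13 -0.08 -0.97] [ 0.02 -0.   -0.02]
teal n 1123 z pct [0.052  0.0528 0.0534 0.0612 0.1269] xy [ 0.6293 -0.0059]
wire n 725
 z pct [0.0602 0.0785 0.0992] z rel cap [0.0068 0.0251 0.0458] x rel tcp [-0.0104  0.0294  0.0301]
```

Emit:
step_arm(
  increments=[
    [[0,0,0.05],[0,0,0]],
    [[0,0,0.05],[0,0,0]],
    [[0,0,0.05],[0,0,0]],
    [[0,0,0.05],[0,0,0]],
    [[0,0,0.05],[0,0,0]],
    [[0,0,0.05],[0,0,0]],
    [[0,0,0],[0,0,0]],
    [[0,0,0],[0,0,0]],
    [[0,0,0],[0,0,0]],
    [[0,0,0],[0,0,0]],
  ],
)

```text
clock: 20.2
tool_pos: [0.6319, -0.0019, 0.175]
eef_rot: [0.997, -0.078, -0.0, 0.0]
contact_force: [-0.2, -0.3, -9.2]
opening: 0.221
finger_force: 35.0
```

```bash
python3 fz.py; python3 - <<'E'
from h import *
im,d,c=snap("wrist","w9"); P=pts(None,d,c); T=r.get_state()["tool_pos"]
ex=np.array([.988,-.156]); ey=np.array([.156,.988]); O=np.array([.6258,-.0017])
q=P[...,:2]-O; X=q@ex; Y=q@ey; Z=P[...,2]
sat=im.max(2).astype(int)-im.min(2)
for lo,hi in((.056,.064),(.064,.07),(.07,.076),(.076,.085)):
    m=(d>0)&(Z>lo)&(Z<hi)&(np.abs(Y)<.02)&(np.abs(X)<.025)
    if m.sum(): print(lo,hi,m.sum(),"X",(1000*np.percentile(X[m],[5,50,95])).round(1),"Y",(1000*np.percentile(Y[m],[5,25,50,75,95])).round(1))
E
```

```text
[ 0.26  0.03 -8.64] [ 0.63190639 -0.00193494  0.17499613] [-0.02483617 -0.19021817 -0.03261081]
0.056 0.064 193 X [-2.6  0.  10.3] Y [-17.2  -9.5  -2.7  10.1  18.1]
0.064 0.07 132 X [-4.4 -0.9  1.3] Y [-18.7 -16.6  -5.6  17.4  19.5]
0.07 0.076 35 X [-2.1 -0.9 -0.2] Y [-15.5 -14.   13.3  14.8  16.5]
0.076 0.085 191 X [-3.8 -1.6 10.7] Y [-15.  -10.8   1.   12.6  16.2]
```

The handle is upright and under about 7.7 N of pull. I'm drawing it slowly.

Emit:
step_arm(
  increments=[
    [[0,0,0.05],[0,0,0]],
    [[0,0,0.05],[0,0,0]],
    [[0,0,0.05],[0,0,0]],
    [[0,0,0.05],[0,0,0]],
    [[0,0,0.05],[0,0,0]],
    [[0,0,0.05],[0,0,0]],
    [[0,0,0.05],[0,0,0]],
    [[0,0,0.05],[0,0,0]],
    [[0,0,0.05],[0,0,0]],
    [[0,0,0.05],[0,0,0]],
  ],
)

```text
clock: 21.4
tool_pos: [0.632, -0.0019, 0.1801]
eef_rot: [0.997, -0.078, -0.0, 0.0]
contact_force: [0.1, -0.3, -8.1]
opening: 0.221
finger_force: 35.0
```

Emit:
step_arm(
  increments=[
    [[0,0,0.06],[0,0,0]],
    [[0,0,0.06],[0,0,0]],
    [[0,0,0.06],[0,0,0]],
    [[0,0,0.06],[0,0,0]],
    [[0,0,0.06],[0,0,0]],
    [[0,0,0.06],[0,0,0]],
    [[0,0,0.06],[0,0,0]],
    [[0,0,0.06],[0,0,0]],
    [[0,0,0.06],[0,0,0]],
    [[0,0,0.06],[0,0,0]],
  ],
)

```text
clock: 22.4
tool_pos: [0.6322, -0.0019, 0.1865]
eef_rot: [0.997, -0.078, 0.0, -0.0]
contact_force: [0.4, -0.1, -2.9]
opening: 0.23
finger_force: 35.0
```

Emit:
step_arm(
  increments=[
    [[0,0,0.06],[0,0,0]],
    [[0,0,0.06],[0,0,0]],
    [[0,0,0.06],[0,0,0]],
    [[0,0,0.06],[0,0,0]],
    [[0,0,0.06],[0,0,0]],
    [[0,0,0.06],[0,0,0]],
    [[0,0,0.06],[0,0,0]],
    [[0,0,0.06],[0,0,0]],
    [[0,0,0.06],[0,0,0]],
    [[0,0,0],[0,0,0]],
  ],
)

```text
clock: 23.4
tool_pos: [0.6321, -0.0019, 0.1915]
eef_rot: [0.997, -0.078, 0.0, 0.0]
contact_force: [0.7, -0.4, -1.9]
opening: 0.217
finger_force: 35.0
```

```bash
python3 fz.py; cat > cap.py <<'E'
from h import *
import sys
im,d,c=snap("wrist",sys.argv[1]); P=pts(None,d,c); T=r.get_state()["tool_pos"]
ex=np.array([.988,-.156]); ey=np.array([.156,.988]); q=P[...,:2]-T[:2]; X=q@ex; Y=q@ey; Z=P[...,2]
hs=cv2.cvtColor(im,cv2.COLOR_RGB2HSV); H,S,V=cv2.split(hs)
m=(H>75)&(H<95)&(S>80)&(d>0)&(np.abs(X)<.04)&(np.abs(Y)<.03)&(Z<T[2]-.08)
print("cap n",m.sum(),"z-T",(1000*(np.percentile(Z[m],[5,50,95])-T[2])).round(1),"X",(1000*np.percentile(X[m],[1,50,99])).round(1),"Y",(1000*np.percentile(Y[m],[1,50,99])).round(1),r.get_state()["clock"])
A=np.c_[X[m],Y[m],np.ones(m.sum())]; print("slope",np.linalg.lstsq(A,Z[m],rcond=None)[0].round(3))
E
python3 cap.py w10
```

```text
[-0.17 -0.32 -1.68] [ 0.63200808 -0.00195775  0.19144682] [ 0.00188121  0.03078372 -0.01087933]
cap n 1429 z-T [-121.3 -119.5 -106.1] X [-22.1  -2.3  10.2] Y [-22.2  -4.2  18.3] 23.6
slope [0.2   0.19  0.074]
```

The cartridge is free: the cap has risen with the hook and the load is about its weight. I'm raising it out smoothly.

Emit:
step_arm(
  increments=[
    [[0,0,0.3],[0,0,0]],
    [[0,0,0.6],[0,0,0]],
    [[0,0,0.9],[0,0,0]],
    [[0,0,1.1],[0,0,0]],
    [[0,0,1.2],[0,0,0]],
    [[0,0,1.2],[0,0,0]],
    [[0,0,1.2],[0,0,0]],
    [[0,0,1.2],[0,0,0]],
    [[0,0,1.2],[0,0,0]],
    [[0,0,1.2],[0,0,0]],
  ],
)

```text
clock: 24.6
tool_pos: [0.632, -0.0019, 0.2935]
eef_rot: [0.997, -0.078, 0.0, 0.0]
contact_force: [-0.9, 0.5, -1.7]
opening: 0.221
finger_force: 35.0
```

Emit:
step_arm(
  increments=[
    [[0,0,1.1],[0,0,0]],
    [[0,0,0.9],[0,0,0]],
    [[0,0,0.7],[0,0,0]],
    [[0,0,0.5],[0,0,0]],
    [[0,0,0.3],[0,0,0]],
    [[0,0,0.1],[0,0,0]],
    [[0,0,0],[0,0,0]],
    [[0,0,0],[0,0,0]],
    [[0,0,0],[0,0,0]],
    [[0,0,0],[0,0,0]],
  ],
)

```text
clock: 25.6
tool_pos: [0.6319, -0.0019, 0.3282]
eef_rot: [0.997, -0.078, -0.0, 0.0]
contact_force: [-0.4, 0.7, -2.4]
opening: 0.224
finger_force: 35.0
```

```bash
python3 fz.py; python3 cap.py w11; python3 - <<'E'
from h import *
im,d,c=load("top0"); P=pts(None,d,c); hs=cv2.cvtColor(im,cv2.COLOR_RGB2HSV); H,S,V=cv2.split(hs)
w=np.zeros_like(d,bool); w[205:285,125:230]=1
m=w&(S<60)&(P[...,2]>.0)&(P[...,2]<.03)&(V>60)
k,l,st,ce=cv2.connectedComponentsWithStats(m.astype(np.uint8)); i=1+st[1:,4].argmax(); v,u=np.nonzero(l==i)
for z in(.018,.004):
    Q=np.array([onz(None,a,b,z,c)[:2] for a,b in zip(u,v)],np.float32); print("tray",cv2.minAreaRect(Q))
t=w&(H>75)&(H<95)&(S>80)&(d>0); v,u=np.nonzero(t); Q=np.array([onz(None,a,b,.045,c)[:2] for a,b in zip(u,v)],np.float32); print("fresh",cv2.minEnclosingCircle(Q))
s,ds,cs=snap("side","s11"); Ps=pts(None,ds,cs); T=r.get_state()["tool_pos"]
# lowest brown cartridge point below tool in side depth
m=(ds>0)&(np.hypot(Ps[...,0]-T[0]+.008,Ps[...,1]-T[1])<.03)&(Ps[...,2]>.145)&(Ps[...,2]<T[2]-.1)
print("cart below T mm",(1000*(np.percentile(Ps[m][:,2],[1,5,50,95])-T[2])).round(1),m.sum())
E
```

```text
[ 0.1   0.52 -1.84] [ 0.63197209 -0.00194733  0.32835325] [0.06875892 0.04685088 0.01695996]
cap n 1398 z-T [-121.3 -119.5 -105.4] X [-20.5  -2.1  10.4] Y [-21.1  -3.4  18.8] 25.8
slope [0.038 0.124 0.211]
tray ((0.5003060698509216, 0.2834767699241638), (0.1932045817375183, 0.12933124601840973), 82.85966491699219)
tray ((0.5009778141975403, 0.2875862419605255), (0.19543427228927612, 0.1308237910270691), 82.85968017578125)
fresh ((0.5089499354362488, 0.33171331882476807), 0.02241780236363411)
cart below T mm [-157.4 -154.9 -127.3 -109.2] 487
```

Emit:
step_arm(
  increments=[
    [[-0.14,0.25,0],[0,0,0]],
    [[-0.35,0.63,0],[0,0,0]],
    [[-0.55,1.0,0],[0,0,0]],
    [[-0.69,1.26,0],[0,0,0]],
    [[-0.8,1.48,0],[0,0,0]],
    [[-0.8,1.48,0],[0,0,0]],
    [[-0.8,1.48,0],[0,0,0]],
    [[-0.8,1.48,0],[0,0,0]],
    [[-0.8,1.48,0],[0,0,0]],
    [[-0.8,1.48,0],[0,0,0]],
  ],
)

```text
clock: 26.85
tool_pos: [0.566, 0.1196, 0.3285]
eef_rot: [0.997, -0.078, 0.0, 0.0]
contact_force: [0.1, -0.7, -2.0]
opening: 0.223
finger_force: 35.0
```

Emit:
step_arm(
  increments=[
    [[-0.8,1.48,-0.2],[0,0,0]],
    [[-0.8,1.48,-0.5],[0,0,0]],
    [[-0.8,1.48,-0.8],[0,0,0]],
    [[-0.8,1.48,-1],[0,0,0]],
    [[-0.8,1.48,-1],[0,0,0]],
    [[-0.8,1.48,-1],[0,0,0]],
    [[-0.69,1.26,-1],[0,0,0]],
    [[-0.55,1.0,-0.8],[0,0,0]],
    [[-0.35,0.63,-0.5],[0,0,0]],
    [[-0.14,0.25,-0.2],[0,0,0]],
  ],
)

```text
clock: 27.85
tool_pos: [0.5009, 0.2391, 0.2579]
eef_rot: [0.997, -0.078, -0.0, 0.0]
contact_force: [-0.2, 0.1, -2.5]
opening: 0.224
finger_force: 35.0
```

Emit:
step_arm(
  increments=[
    [[0,0,0],[0,0,0]],
    [[0,0,-0.3],[0,0,0]],
    [[0,0,-0.7],[0,0,0]],
    [[0,0,-1],[0,0,0]],
    [[0,0,-1],[0,0,0]],
    [[0,0,-0.9],[0,0,0]],
    [[0,0,-0.6],[0,0,0]],
    [[0,0,-0.3],[0,0,0]],
    [[0,0,0],[0,0,0]],
    [[0,0,0],[0,0,0]],
  ],
)

```text
clock: 28.85
tool_pos: [0.5016, 0.2386, 0.2106]
eef_rot: [0.997, -0.078, 0.0, -0.0]
contact_force: [-0.5, 1.0, -1.6]
opening: 0.223
finger_force: 35.0
```

```bash
python3 fz.py; python3 cap.py w12; python3 - <<'E'
from h import *
im,d,c=load("w12"); P=pts(None,d,c); T=r.get_state()["tool_pos"]
hs=cv2.cvtColor(im,cv2.COLOR_RGB2HSV); H,S,V=cv2.split(hs)
b=(H>4)&(H<20)&(S>100)&(d>0)&(np.hypot(P[...,0]-T[0],P[...,1]-T[1])<.05)&(P[...,2]>.015)
print("brown",b.sum(),P[b].min(0),P[b].max(0))
for n in("top","side"):
    im,d,c=snap(n,n+"12"); P=pts(None,d,c)
    m=(d>0)&(np.hypot(P[...,0]-T[0]+.007,P[...,1]-T[1])<.03)&(P[...,2]>.012)&(P[...,2]<T[2]-.115)
    if m.sum(): print(n,m.sum(),"lo",np.percentile(P[m][:,2],[1,5]).round(4),"x",np.percentile(P[m][:,0],[2,98]).round(4),"y",np.percentile(P[m][:,1],[2,98]).round(4))
E
```

```text
[ 0.07 -0.29 -2.25] [0.50165503 0.23861476 0.21082854] [0.01944353 0.03457942 0.07036968]
cap n 1423 z-T [-121.3 -119.4 -105.8] X [-20.   -1.9  10.7] Y [-21.2  -3.3  18.9] 29.05
slope [0.035 0.124 0.093]
brown 2407 [0.48889441 0.19184859 0.05430957] [0.54227534 0.27787035 0.30972334]
top 37 lo [0.0814 0.0881] x [0.4698 0.5102] y [0.2345 0.2505]
side 581 lo [0.053  0.0555] x [0.4666 0.5049] y [0.2251 0.2638]
```

Emit:
step_arm(
  increments=[
    [[0,0,-0.3],[0,0,0]],
    [[0,0,-0.6],[0,0,0]],
    [[0,0,-0.8],[0,0,0]],
    [[0,0,-0.8],[0,0,0]],
    [[0,0,-0.7],[0,0,0]],
    [[0,0,-0.5],[0,0,0]],
    [[0,0,-0.3],[0,0,0]],
    [[0,0,-0.15],[0,0,0]],
    [[0,0,-0.1],[0,0,0]],
    [[0,0,0],[0,0,0]],
  ],
)

```text
clock: 30.15
tool_pos: [0.5015, 0.2385, 0.168]
eef_rot: [0.997, -0.078, 0.0, -0.0]
contact_force: [0.3, -0.7, -2.4]
opening: 0.223
finger_force: 35.0
```

Emit:
step_arm(
  increments=[
    [[0,0,-0.05],[0,0,0]],
    [[0,0,-0.05],[0,0,0]],
    [[0,0,-0.05],[0,0,0]],
    [[0,0,-0.05],[0,0,0]],
    [[0,0,-0.05],[0,0,0]],
    [[0,0,-0.05],[0,0,0]],
    [[0,0,-0.05],[0,0,0]],
    [[0,0,-0.05],[0,0,0]],
    [[0,0,0],[0,0,0]],
    [[0,0,0],[0,0,0]],
  ],
)

```text
clock: 31.15
tool_pos: [0.5014, 0.2384, 0.164]
eef_rot: [0.997, -0.078, 0.0, 0.0]
contact_force: [0.0, 0.4, -0.6]
opening: 0.224
finger_force: 35.0
```

```bash
python3 fz.py; python3 cap.py w13
```

```text
[-0.09 -0.04 -1.  ] [0.50142419 0.2384367  0.16397028] [ 0.04567616 -0.0349602  -0.01375875]
cap n 1464 z-T [-119.9 -118.7 -105.4] X [-20.2  -1.   12.1] Y [-18.7   0.4  21.3] 31.35
slope [-0.     0.056  0.047]
```

Landed: the load is back to tool weight only. I'm lowering the hook off the bar, drawing it out along +x, then raising.

Emit:
step_arm(
  increments=[
    [[0,0,-0.1],[0,0,0]],
    [[0,0,-0.1],[0,0,0]],
    [[0,0,-0.1],[0,0,0]],
    [[0,0,-0.1],[0,0,0]],
    [[0,0,-0.1],[0,0,0]],
    [[0,0,0],[0,0,0]],
    [[0,0,0],[0,0,0]],
    [[0,0,0],[0,0,0]],
    [[0.1,-0.02,0],[0,0,0]],
    [[0.1,-0.02,0],[0,0,0]],
  ],
)

```text
clock: 32.35
tool_pos: [0.5035, 0.2381, 0.159]
eef_rot: [0.997, -0.078, 0.0, 0.0]
contact_force: [-0.1, 0.1, -0.4]
opening: 0.224
finger_force: 35.0
```

```bash
python3 fz.py; python3 cap.py w14
```

```text
[-0.21  0.07 -0.99] [0.50356738 0.23800473 0.15895748] [ 0.10604356 -0.00337688  0.00383526]
cap n 1381 z-T [-114.9 -113.7 -100.4] X [-20.6  -2.3   9.7] Y [-18.6  -0.4  21.6] 32.55
slope [0.025 0.077 0.047]
```

Emit:
step_arm(
  increments=[
    [[0.2,-0.03,0],[0,0,0]],
    [[0.2,-0.03,0],[0,0,0]],
    [[0.2,-0.03,0],[0,0,0]],
    [[0.2,-0.03,0],[0,0,0]],
    [[0.2,-0.03,0],[0,0,0]],
    [[0.2,-0.03,0],[0,0,0]],
    [[0.2,-0.03,0],[0,0,0]],
    [[0.2,-0.03,0],[0,0,0]],
    [[0.2,-0.03,0],[0,0,0]],
    [[0.2,-0.03,0],[0,0,0]],
  ],
)

```text
clock: 33.55
tool_pos: [0.5236, 0.235, 0.1589]
eef_rot: [0.997, -0.078, 0.0, 0.0]
contact_force: [-0.0, 0.0, -2.1]
opening: 0.222
finger_force: 35.0
```

```bash
python3 fz.py; python3 cap.py w15; python3 - <<'E'
from h import *
im,d,c=load("w15"); P=pts(None,d,c); T=r.get_state()["tool_pos"]
ex=np.array([.988,-.156]); ey=np.array([.156,.988]); q=P[...,:2]-T[:2]; X=q@ex*1000; Y=q@ey*1000; Z=P[...,2]
for lo,hi in((.05,.058),(.058,.064),(.064,.07),(.07,.08)):
    m=(d>0)&(Z>lo)&(Z<hi)&(np.abs(Y)<20)&(X<20)&(X>-60)
    if m.sum(): print(lo,hi,m.sum(),"X",np.percentile(X[m],[5,50,95]).round(1),"Y",np.percentile(Y[m],[5,25,50,75,95]).round(1))
E
```

```text
[-0.2  -0.01 -0.65] [0.52355342 0.23499287 0.15890542] [ 0.03380025  0.05642485 -0.02026496]
cap n 289 z-T [-114.9 -113.5 -105.5] X [-26.  -16.2 -10. ] Y [-17.4   8.   21.2] 33.75
slope [-0.183  0.069  0.043]
0.05 0.058 21 X [-22.8 -19.  -18.5] Y [15.9 16.7 17.5 19.  19.6]
0.058 0.064 14 X [-19.9   4.3   5. ] Y [-2.  -0.9  0.3  2.2 18.1]
0.064 0.07 19 X [2.7 4.6 5.1] Y [-2.4 -1.1  0.3  1.3  3. ]
0.07 0.08 40 X [3.2 4.7 5. ] Y [-2.4 -1.1  0.3  1.6  2.9]
```

Emit:
step_arm(
  increments=[
    [[0,0,0.3],[0,0,0]],
    [[0,0,0.5],[0,0,0]],
    [[0,0,1],[0,0,0]],
    [[0,0,2],[0,0,0]],
    [[0,0,2],[0,0,0]],
    [[0,0,2],[0,0,0]],
    [[0,0,2.5],[0,0,0]],
    [[0,0,2.5],[0,0,0]],
    [[0,0,2],[0,0,0]],
    [[0,0,1],[0,0,0]],
  ],
)

```text
clock: 34.75
tool_pos: [0.5242, 0.2354, 0.3197]
eef_rot: [0.997, -0.079, 0.002, -0.001]
contact_force: [0.1, -0.2, -0.9]
opening: 0.225
finger_force: 35.0
```

```bash
python3 fz.py; python3 - <<'E'
from h import *
for n in("wrist","side"):
    im,d,c=snap(n,n+"16"); P=pts(None,d,c); hs=cv2.cvtColor(im,cv2.COLOR_RGB2HSV); H,S,V=cv2.split(hs)
    q=P[...,:2]-np.array([.4944,.2389]); near=(d>0)&(np.hypot(q[...,0],q[...,1])<.04)
    m=near&(H>75)&(H<95)&(S>80)&(P[...,2]<.12)&(P[...,2]>.02)
    print(n,"teal",m.sum(),np.median(P[m],0).round(4)); m2=m&(P[...,2]<.0475)&(P[...,2]>.04)
    A=np.c_[P[m2][:,:2],np.ones(m2.sum())]; print(" slope",np.linalg.lstsq(A,P[m2][:,2],rcond=None)[0].round(3), "circ",cv2.minEnclosingCircle(P[m2][:,:2].astype(np.float32)))
    w=near&(P[...,2]>.06)&(P[...,2]<.085); print(" wire>.06",w.sum(), P[w].mean(0) if w.sum() else "")
    fr=(d>0)&(np.hypot(P[...,0]-.509,P[...,1]-.3317)<.03)&(H>75)&(H<95)&(S>80); print(" fresh",np.median(P[fr],0))
E
```

```text
[ 0.    0.18 -0.52] [0.52335777 0.23510173 0.31729488] [0.04448132 0.06592524 0.00278361]
wrist teal 716 [0.4975 0.24   0.0452]
 slope [-0.003  0.003  0.046] circ ((0.49354466795921326, 0.2411503940820694), 0.021087251603603363)
 wire>.06 121 [0.49420945 0.24168723 0.07299193]
 fresh [0.51263704 0.33227508 0.04520193]
side teal 133 [0.4858 0.2456 0.0454]
 slope [-0.02   0.023  0.049] circ ((0.4902699291706085, 0.24354419112205505), 0.0199467483907938)
 wire>.06 58 [0.48936548 0.24376756 0.07096516]
 fresh [0.50994937 0.33198614 0.04572593]
```

The spent cartridge stands upright in the tray at about (0.494, 0.241): cap level, handle standing free, fresh cartridge unmoved. I'm returning the tool now.

Emit:
step_arm(
  increments=[
    [[-0.2,-1,0.2],[0,0,0]],
    [[-0.5,-2,0.2],[0,0,0]],
    [[-0.7,-3,0.2],[0,0,0]],
    [[-0.8,-3.2,0.2],[0,0,0]],
    [[-0.8,-3.2,0.2],[0,0,0]],
    [[-0.8,-3.2,0],[0,0,0]],
    [[-0.8,-3.2,0],[0,0,0]],
    [[-0.8,-3.2,0],[0,0,0]],
    [[-0.8,-3.2,0],[0,0,0]],
    [[-0.8,-3.2,0],[0,0,0]],
  ],
)

```text
clock: 36.0
tool_pos: [0.4521, -0.0509, 0.3265]
eef_rot: [0.997, -0.079, -0.001, 0.0]
contact_force: [1.3, -1.2, -0.6]
opening: 0.221
finger_force: 35.0
```

Emit:
step_arm(
  increments=[
    [[-0.8,-3.2,0],[0,0,0]],
    [[-0.8,-3.2,0],[0,0,0]],
    [[-0.8,-3.2,0],[0,0,0]],
    [[-0.8,-3.2,0],[0,0,0]],
    [[-0.8,-3.2,0],[0,0,0]],
    [[-0.8,-3.2,0],[0,0,0]],
    [[-0.8,-3.2,0],[0,0,0]],
    [[-0.7,-3,0],[0,0,0]],
    [[-0.4,-2,0],[0,0,0]],
    [[-0.2,-1,0],[0,0,0]],
  ],
)

```text
clock: 37.0
tool_pos: [0.3824, -0.3352, 0.3264]
eef_rot: [0.997, -0.08, -0.001, 0.0]
contact_force: [0.0, -0.2, -1.1]
opening: 0.224
finger_force: 35.0
```

```bash
python3 - <<'E'
from h import *
r.snapshot("side"); r.snapshot("side")
s=r.get_state(); T=s["tool_pos"]; print(s["clock"],T,s["eef_rot"])
im,d,c=snap("wrist","w17"); P=pts(None,d,c)
for n,T in(("w2",np.array([.43734,-.19468,.3337])),("w17",T)):
    im,d,c=load(n); P=pts(None,d,c)
    for v in range(238,262,4):
        row=[P[v,u]-T for u in range(306,330) if d[v,u]>0 and np.hypot(*(P[v,u]-T)[:2])<.02 and P[v,u,2]>.2]
        if row: print(n,v,len(row),(1000*np.mean(row,0)).round(1))
hs=cv2.cvtColor(im,cv2.COLOR_RGB2HSV); H,S,V=cv2.split(hs)
b=(d>0)&(P[...,2]>.126)&(P[...,2]<.139)&(np.abs(P[...,0]-.472)<.06)&(np.abs(P[...,1]+.343)<.035)
print("fork",b.sum(),cv2.minAreaRect(P[b][:,:2].astype(np.float32)))
m=b&((H<6)|(H>174))&(S>150); k,l,st,ce=cv2.connectedComponentsWithStats(m.astype(np.uint8))
for i in range(1,k):
    if st[i,4]>4: print("lip",P[l==i].mean(0).round(4))
E
```

```text
37.1 [ 0.38327426 -0.33397883  0.32647932] [ 9.96807620e-01 -7.98388066e-02 -5.77204808e-04  1.50967408e-05]
w2 242 7 [  4.7  -0.4 -93.4]
w2 246 9 [  4.3  -0.4 -85.2]
w2 250 9 [  4.4  -0.4 -76. ]
w2 254 11 [  6.1  -0.7 -62.8]
w2 258 15 [  5.5  -0.6 -56.8]
w17 242 7 [  4.4  -0.4 -93.5]
w17 246 9 [  4.1  -0.4 -85.3]
w17 250 9 [  4.3  -0.4 -75.8]
w17 254 11 [  6.   -0.7 -62.6]
w17 258 15 [  5.5  -0.7 -56.6]
fork 3655 ((0.47288691997528076, -0.34288930892944336), (0.04409215599298477, 0.08089283853769302), 83.93244171142578)
lip [ 0.4324 -0.3535  0.1336]
lip [ 0.4356 -0.3242  0.1336]
```

Emit:
step_arm(
  increments=[
    [[0.1,-0.17,-0.5],[0,0,0]],
    [[0,0,-1.5],[0,0,0]],
    [[0,0,-2.5],[0,0,0]],
    [[0,0,-3],[0,0,0]],
    [[0,0,-3],[0,0,0]],
    [[0,0,-2.9],[0,0,0]],
    [[0,0,-2],[0,0,0]],
    [[0,0,-0.9],[0,0,0]],
    [[0,0,0],[0,0,0]],
    [[0,0,0],[0,0,0]],
  ],
)

```text
clock: 38.15
tool_pos: [0.3861, -0.3345, 0.1646]
eef_rot: [0.997, -0.078, 0.001, 0.0]
contact_force: [-0.7, -0.9, -0.7]
opening: 0.224
finger_force: 35.0
```

Emit:
step_arm(
  increments=[
    [[0,0,0],[0,0,0]],
    [[0,0,0],[0,0,0]],
    [[0,0,0],[0,0,0]],
    [[0,0,0],[0,0,0]],
    [[0,0,0],[0,0,0]],
    [[0,0,0],[0,0,0]],
    [[0,0,0],[0,0,0]],
    [[0,0,0],[0,0,0]],
    [[0,0,0],[0,0,0]],
    [[0,0,0],[0,0,0]],
  ],
)

```text
clock: 39.15
tool_pos: [0.3854, -0.3346, 0.1639]
eef_rot: [0.997, -0.078, -0.0, 0.0]
contact_force: [-1.1, 0.4, -1.1]
opening: 0.221
finger_force: 35.0
```

Emit:
step_arm(
  increments=[
    [[0,-0.12,0],[0,0,0]],
    [[0,0,0],[0,0,0]],
    [[0.8,-0.09,0],[0,0,0]],
    [[1.1,-0.12,0],[0,0,0]],
    [[1.2,-0.13,0],[0,0,0]],
    [[1.2,-0.13,0],[0,0,0]],
    [[1.2,-0.13,0],[0,0,0]],
    [[1.1,-0.12,0],[0,0,0]],
    [[0.6,-0.06,0],[0,0,0]],
    [[0.2,-0.02,0],[0,0,0]],
  ],
)

```text
clock: 40.15
tool_pos: [0.4604, -0.3437, 0.1638]
eef_rot: [0.997, -0.078, 0.0, 0.0]
contact_force: [0.8, -0.2, -0.7]
opening: 0.224
finger_force: 35.0
```

Emit:
step_arm(
  increments=[
    [[0,0,0],[0,0,0]],
    [[0,0,-0.2],[0,0,0]],
    [[0,0,-0.2],[0,0,0]],
    [[0,0,-0.2],[0,0,0]],
    [[0,0,-0.1],[0,0,0]],
    [[0,0,-0.1],[0,0,0]],
    [[0,0,-0.1],[0,0,0]],
    [[0,0,0],[0,0,0]],
    [[0,0,0],[0,0,0]],
    [[0,0,0],[0,0,0]],
  ],
)

```text
clock: 41.15
tool_pos: [0.4595, -0.3439, 0.155]
eef_rot: [0.997, -0.078, 0.0, 0.0]
contact_force: [-0.4, -0.2, -1.2]
opening: 0.229
finger_force: 35.0
```

```bash
python3 fz.py
```

```text
[-0.4   0.19 -1.41] [ 0.45945624 -0.34385813  0.15500177] [ 0.0890122  -0.00239425  0.05359964]
```

Right over the hang spot, with about 2.3 mm left to lower.

Emit:
step_arm(
  increments=[
    [[0,0,-0.05],[0,0,0]],
    [[0,0,-0.05],[0,0,0]],
    [[0,0,-0.05],[0,0,0]],
    [[0,0,-0.05],[0,0,0]],
    [[0,0,-0.03],[0,0,0]],
    [[0,0,0],[0,0,0]],
    [[0,0,0],[0,0,0]],
    [[0,0,0],[0,0,0]],
    [[0,0,0],[0,0,0]],
    [[0,0,0],[0,0,0]],
  ],
)

```text
clock: 42.3
tool_pos: [0.4594, -0.3438, 0.1527]
eef_rot: [0.997, -0.078, -0.0, 0.0]
contact_force: [-0.2, 0.5, 1.1]
opening: 0.225
finger_force: 35.0
```

```bash
python3 fz.py
```

```text
[-0.48  0.07  0.35] [ 0.45939048 -0.34379843  0.15266095] [0.06878812 0.11684794 0.01705822]
```

Emit:
step_arm(
  increments=[
    [[0,0,0],[0,0,0]],
    [[0,0,0],[0,0,0]],
    [[0,0,0],[0,0,0]],
    [[0,0,0],[0,0,0]],
    [[0,0,0],[0,0,0]],
    [[0,0,0],[0,0,0]],
    [[0,0,0],[0,0,0]],
    [[0,0,0],[0,0,0]],
    [[0,0,0],[0,0,0]],
    [[0,0,0],[0,0,0]],
  ],
  fingers=1,
)

```text
clock: 43.45
tool_pos: [0.4594, -0.3438, 0.1526]
eef_rot: [0.997, -0.078, 0.0, 0.0]
contact_force: [0.4, 0.2, -0.2]
opening: 1.002
finger_force: 0.0
```

Emit:
step_arm(
  increments=[
    [[0,0,0.5],[0,0,0]],
    [[0,0,1],[0,0,0]],
    [[0,0,2],[0,0,0]],
    [[0,0,3],[0,0,0]],
    [[0,0,3],[0,0,0]],
    [[0,0,3],[0,0,0]],
    [[-0.8,0,3],[0,0,0]],
    [[-1,0,2],[0,0,0]],
    [[-1,0,1],[0,0,0]],
    [[-1,0,0],[0,0,0]],
  ],
)

```text
clock: 44.45
tool_pos: [0.4212, -0.3443, 0.3392]
eef_rot: [0.997, -0.079, 0.001, 0.001]
contact_force: [-0.6, -0.2, -0.2]
opening: 0.998
finger_force: 0.0
```

```bash
sed -i 's/("w1","top0","side0")/("w20","top20","side20")/; s/^print("tri.*//' b.py; python3 - <<'E'
from h import *
r.snapshot("side")
for n,m in(("wrist","w20"),("top","top20"),("side","side20")): snap(n,m)
print(r.get_state()["clock"],r.get_state()["opening"],r.get_state()["tool_pos"])
im,d,c=load("top20"); P=pts(None,d,c); hs=cv2.cvtColor(im,cv2.COLOR_RGB2HSV); H,S,V=cv2.split(hs)
m=(d>0)&(H>75)&(H<95)&(S>80)&(P[...,2]>.035)&(P[...,2]<.05)
for n,y in(("spent",.241),("fresh",.3317)):
    k=m&(np.abs(P[...,1]-y)<.03)&(np.abs(P[...,0]-.5)<.04); print(n,k.sum(),np.median(P[k],0).round(4))
E
python3 b.py
```

```text
44.65 1.000316999949432 [ 0.42088547 -0.34337326  0.33661926]
spent 176 [0.4914 0.2389 0.0448]
fresh 184 [0.509  0.3297 0.0448]
w20 751 602 zp95 [0.19479434 0.19630634 0.19698891]
 top rect ((0.4571441411972046, -0.3211885690689087), (0.022487659007310867, 0.06957229226827621), 11.281576156616211) mean [ 0.46194224 -0.3441911   0.19572136]
 px 307.4950166112957 178.03654485049833 on z=.195: [ 0.46171322 -0.34388667  0.195     ]
  lip [294.48387097 200.19354839] [ 0.43588444 -0.32514148  0.13384964] [ 0.43558099 -0.32497659  0.132     ]
  lip [323.81481481 198.55555556] [ 0.43284736 -0.35366209  0.13334171] [ 0.43261576 -0.35365252  0.132     ]
 fork ((0.47286084294319153, -0.34288543462753296), (0.04399780184030533, 0.08104462921619415), 84.00621032714844)
top20 1 0 zp95 [0.13325011 0.13325011 0.13325011]
 top rect ((0.0, 0.0), (0.0, 0.0), 0.0) mean [nan nan nan]
 px nan nan on z=.195: [nan nan nan]
 fork ((0.47117751836776733, -0.34434306621551514), (0.04391380771994591, 0.08161762356758118), 82.87564086914062)
side20 171 21 zp95 [0.16699347 0.19425932 0.196302  ]
 top rect ((0.4556806683540344, -0.3377149701118469), (0.017900429666042328, 0.013157326728105545), 10.244916915893555) mean [ 0.45545203 -0.33574299  0.19380936]
 px 408.4761904761905 168.42857142857142 on z=.195: [ 0.45441534 -0.33344036  0.195     ]
 fork ((0.4668286442756653, -0.3404676914215088), (0.05043161287903786, 0.08565204590559006), 85.12849426269531)b.py:10: RuntimeWarning: Mean of empty slice.
  rc=cv2.minAreaRect(q[:,:2].astype(np.float32)); print(" top rect",rc, "mean",q.mean(0))
  ret = um.true_divide(
b.py:11: RuntimeWarning: Mean of empty slice.
  v,u=np.nonzero(top); print(" px",u.mean(),v.mean(), "on z=.195:",onz(None,u.mean(),v.mean(),.195,c))
  ret = ret.dtype.type(ret / rcount)
```

The tool hangs at its original place and height (top z≈0.195, as at the start), the cartridges stand in the tray, and the gripper is clear. Handing in.

```bash
python3 -c "
from plant import r
print(r.finish_job())"
```

```text
the job is handed in; nothing more can be done
None
```

I drew the spent cartridge out with the hook, stood it upright and unhooked in the tray beside the fresh one, hung the hook tool back in its stand, and handed the job in at about 45 s; no verdict came back.

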